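# Close up the plate heat exchanger and rack the gasket scrapers

### The job

The heat-exchanger plates are cleaned: close the exchanger up and clear away the tools. Thread every loose plate cassette over the two guide bars so that they lie flat and square on the pack, then lower the pressure plate over the bars on top of them, handle up; put every gasket scraper that lies on the bench blade first into a slot of its own in the slanted wooden rack, pushed fully home. Leave the tin, the bolt box and the ball valve where they are; if something slips or gets knocked aside, put it right.

Things in the scene. Friction and masses are not known exactly. Their poses are not given: they have to be found in the camera images.
- frame: fixed: the exchanger's blue frame plate (206 x 92 mm, top 40 mm above the bench) lying on two wooden battens, with the first part of the silver plate pack (150 x 56 mm, black gasket lines) already on it and two steel guide bars standing up at its ends. Origin on the bench under its centre, own x along its length, z up
- pack_top (a point): centre of the top of the fixed pack, 80 mm above the bench; the next cassette's underside goes here
- bar1_tip (a point): tip of one upright guide bar, at x = +68 mm, y = 0 in the frame's own axes, 152 mm above the bench. The bar is 10 mm in diameter up to 138 mm, then tapers to 3.6 mm at the tip
- bar2_tip (a point): tip of the other guide bar, at x = -68 mm, the same
- cassette1: loose plate cassette (may be absent), silver with black gasket lines, 150 x 56 x 10 mm, about 0.16 kg. Origin at its centre, 5 mm above its underside, own x along its length, z its normal; alike either way up and round. An open notch in each end, 16 mm wide, floor at x = +60 and -60 mm, fits round a guide bar with 3 mm to spare. Starts flat on the bench; grip across the 56 mm width
- cassette2: as cassette1
- cassette3: as cassette1
- pressure_plate: loose blue end plate, 180 x 78 x 12 mm, about 0.6 kg, with the same end notches (16 mm wide, floors at x = +60 and -60 mm). Origin at the centre of its underside, own x along its length, z up. Steel bar handle on top, along x: 100 mm long, 18 mm wide, 16 mm high, centred 50 mm above the underside, on two posts at x = +43 and -43 mm. Starts flat on the bench, handle up
- scraper1: loose gasket scraper (may be absent), 0.13 kg: dark wooden handle 100 mm long (own x -50 to +50), 26 wide (y), 20 thick (z); in its middle plane a flat steel blade 2.5 mm thick, 28 mm wide from x = 50 to 70 and 45 mm wide from 70 to 120. Origin at the middle of the handle, x towards the blade, z the blade's normal; alike either way up. Starts flat on the bench, origin 10 mm up
- scraper2: as scraper1
- scraper3: as scraper1
- scraper1_tip (a point): middle of scraper1's blade edge, 120 mm from the origin along its x
- scraper2_tip (a point): same of scraper2
- scraper3_tip (a point): same of scraper3
- rack: fixed slanted plywood scraper rack, 218 mm wide (own y), 140 mm deep, 86 mm high. Origin on the bench under its centre, own +x to the side of the slots' mouths, z up. Three slots, mouths looking to +x and 30 degrees up: a scraper goes in along own (-0.866, 0, -0.5), its blade's normal along (-0.5, 0, 0.866). The front face round the mouths is 29 mm high and square to the slots
- slot1 (a point): centre of one slot's mouth, in the front face, at (23, -68, 73) mm in the rack's frame; oriented as the rack. The slot is 54 mm wide, 9 mm high, 85 mm deep. Fully home, the handle's end touches the face with 70 mm of blade inside; a scraper let go stays in, drooping up to 5 degrees
- slot2 (a point): the middle slot's mouth, the same, at (23, 0, 73) mm in the rack's frame
- slot3 (a point): the third slot's mouth, the same, at (23, 68, 73) mm in the rack's frame
- adhesive_tin: bystander: a tin, 64 mm across, 85 mm tall, on the bench, origin at the centre of its underside
- bolt_box: bystander: open cardboard box of bolts, 120 x 90 x 55 mm, origin at the centre of its underside
- ball_valve: bystander: brass ball valve, 75 mm long, 65 mm high, origin at the centre of its underside

How it is judged (in metres and radians):
On the way, in this order (a step that is already met when the one before it is completed fails the run):
1. every loose cassette lies flat and square on the pack, over both guide bars (horizontal distance between each of cassette1, cassette2, cassette3 and frame below 0.007 m and angle between the x axis of each of cassette1, cassette2, cassette3 and the x axis of frame, either way round below 0.08 rad and angle between the z axis of each of cassette1, cassette2, cassette3 and the z axis of frame, either way round below 0.05 rad and z of cassette1 in the frame of frame between 0.083 and 0.107 m and linear speed of each of cassette1, cassette2, cassette3 below 0.02 m/s and z of cassette2 in the frame of frame between 0.083 and 0.107 m and z of cassette3 in the frame of frame between 0.083 and 0.107 m), for 0.2 s.
2. the pressure plate lies flat over the guide bars on top of the cassettes (horizontal distance between pressure_plate and frame below 0.007 m and angle between the x axis of pressure_plate and the x axis of frame, either way round below 0.08 rad and angle between pressure_plate's own z axis and vertical below 0.05 rad and z of pressure_plate in the frame of frame between 0.097 and 0.113 m and linear speed of pressure_plate below 0.02 m/s), for 0.2 s.
At the end, for the whole second after the job is handed in: Cassettes lie on the pack over both guide bars (within 7 mm and 4.5 degrees, flat within 3 degrees), the pressure plate likewise on top of them, handle up; each scraper is blade first in a rack slot, handle within 10 mm of its face; all released and at rest (all of step 1 and all of step 2 and x of scraper1_tip in the frame of rack between -0.055 and -0.029 m and y of scraper1_tip in the frame of rack between -0.1 and 0.1 m and z of scraper1_tip in the frame of rack between 0.022 and 0.052 m and angle between scraper1's own x axis and vertical between 1.92 and 2.26 rad and linear speed of each of scraper1, scraper2, scraper3 below 0.02 m/s and x of scraper2_tip in the frame of rack between -0.055 and -0.029 m and y of scraper2_tip in the frame of rack between -0.1 and 0.1 m and z of scraper2_tip in the frame of rack between 0.022 and 0.052 m and angle between scraper2's own x axis and vertical between 1.92 and 2.26 rad and x of scraper3_tip in the frame of rack between -0.055 and -0.029 m and y of scraper3_tip in the frame of rack between -0.1 and 0.1 m and z of scraper3_tip in the frame of rack between 0.022 and 0.052 m and angle between scraper3's own x axis and vertical between 1.92 and 2.26 rad); the robot touches nothing.
It fails at once if the adhesive tin is moved more than 4 cm or tipped over (distance of adhesive_tin from where it was at the start of the episode above 0.04 m or angle between adhesive_tin's own z axis and vertical above 0.5 rad).
It fails at once if the bolt box is moved more than 4 cm or tipped over (distance of bolt_box from where it was at the start of the episode above 0.04 m or angle between bolt_box's own z axis and vertical above 0.5 rad).
It fails at once if the ball valve is moved more than 4 cm or tipped over (distance of ball_valve from where it was at the start of the episode above 0.04 m or angle between ball_valve's own z axis and vertical above 0.5 rad).
Of cassette1, cassette2, cassette3 only 2 to 3 are there at a start; the rules pass over those that are not, and their reading is None.
Of scraper1, scraper2, scraper3 only 2 to 3 are there at a start; the rules pass over those that are not, and their reading is None.
At some moment in a run one of scraper1, scraper2, scraper3, cassette1, cassette2, cassette3 may be knocked a few centimetres aside while the robot is not near it.
Once in a run the grip may slacken for a moment while it holds something.
It also fails if it takes over 210 s, if anything falls off the work surface, if the arm or the gripper's body presses on something with over 40 N, if the wrist force passes 120 N, or if a joint passes its speed limit or range.

### The arm

A 6-joint arm with a two-finger parallel gripper is mounted at the origin on the work surface. World frame = base frame: x ahead of the robot, y to its left, z up, the work surface at z = 0. Lengths are in m, angles in degrees, forces in N, time in s.
With the tool pointing down it reaches from about 0.4 to 0.825 m from the base axis. Payload 7 kg.
Tool frame: the origin (TCP) lies on the centre line of the jaws, within the pads' length; the fingertips stand 22 mm ahead of it and the grasp point (between the pads) lies 3 mm ahead of it (ctrl.finger_overhang is the distance from the TCP to the fingertips, in m); z points along the fingers, y is the line along which they close (so a half turn about z gives the same grasp; the last joint's range is limited). The gripper opens to 88 mm and grips with 3 to 60 N. Pads are 19 mm wide; open, the fingers measure 130 mm over their backs; the gripper's body (78 mm by 193 mm) begins 47 mm behind the grasp point.
Start: joints at [88.356, 20.546, 0.682, 0, -70.136, -16.507], TCP at [0.21, 0.641, 0.249] pointing down, gripper open.
Joint ranges: [-176.03, 176.03], [-82.01, 121.73], [-58.28, 71.71], [-173.87, 95.51], [-174.79, -0.11], [-173.66, 173.66]. Speed limits (degrees/s): [136.94, 136.94, 172.46, 180, 180, 180].

### API

Orientations are given as [roll, pitch, yaw] about the fixed x, y, z axes, in that order (R = Rz(yaw) Ry(pitch) Rx(roll)).
In Python, from plant import ctrl gives the robot as it stands. The module is installed in compiled form; this text tells all that it offers.
- The arm moves only by the shell command python3 -m creep 'ROWS'. ROWS is JSON, a list of rows, each an object with "grip": the closure, from 0 (fully open) to 1 (shut); "delta_pos": the shift along the tool's x, y, z scaled (see below), a list of three; "rotation": the turn, a rotation vector about the tool's x, y, z scaled (see below), a list of three. A call has 1 to 5 rows; each row is the pose to reach, as a shift and turn from the pose commanded when the call began, along the tool's axes at that moment; what a row does not reach only later rows make up. The controller multiplies each number of a shift by 10 cm and each number of a turn by pi/2 rad. A row lasts 1/10 s, in which the tool goes at most 50 mm and 8.59 degrees, less where a joint would pass 70% of its speed; a pose out of reach is approached as far as the arm can. A call with a number of a shift or a turn outside -1 to 1 is refused whole. A call with a gripper value outside its range is refused whole. The fingers move at their own pace and stop on an object; the grip force is fixed at half the most. Time passes only in rows, so rows that repeat a pose let the fingers close. It gives the time, the measured TCP pose, the force, the opening and the grip force at its end, in the units of the state.
- ctrl.get_obs(): the state, without advancing time (a new reading comes with each control period).
- ctrl.snapshot(name): name is "scene" or "top"; returns a dict with "color" (400x640x3 uint8, red, green, blue), "intrinsics" (3x3 intrinsics, pixels), "R" (3x3) and "t" (3): a world point X has camera coordinates R X + t. Camera axes: x right, y down, z forward; pixel columns grow to the right and rows downward; lengths in m; the calibration is good to about 2 mm. A picture is of the moment at which its call begins. There is no depth.
- ctrl.close_job(): hands the job in; it is judged then, once.
The state is a dict: "clock": time; "joint_pos": joint angles; "qvel": joint speeds; "tau": joint torques, N m; "tool_pos": TCP position; "orientation": TCP orientation; "force": force on the tool from outside, world axes, zero at the start; "moment": the same for the moment, N m; "opening": finger opening in m; "gripper_force": force on a finger pad.
Only numpy, scipy, OpenCV 4.12 (cv2) and the standard library are available. Lean on these libraries where they do the work, as an engineer would, in place of code of your own. Each camera call takes 0.05 s, during which the arm holds its last target. There are 200 camera calls.

## Working session

There is one attempt and no reset: what is moved stays moved. The work goes in short steps, Python scripts to look and compute and a shell command to move; the robot and the scene stay as the last step left them, time stands still between calls to the robot, and variables do not carry over. Pictures are saved under pics/ and viewed, at most 14 in all, crops included, and the job is handed in when it is done.

```bash
mkdir -p pics; python3 - <<'E'
from plant import ctrl
import cv2,numpy as np
print(ctrl.get_obs())
for n in("scene","top"):
    s=ctrl.snapshot(n); cv2.imwrite(f"pics/{n}0.png",s["color"][:,:,::-1]); print(n,s["intrinsics"],s["R"],s["t"], -s["R"].T@s["t"])
E
```

```text
{'clock': 0.0, 'joint_pos': array([ 8.83557946e+01,  2.05917869e+01,  6.32840535e-01, -1.99042160e-02,
       -7.01362504e+01, -1.65068408e+01]), 'qvel': array([-0.0287616 ,  0.03196843,  0.03208711,  0.08760767,  0.02213376,
       -0.07628241]), 'tau': array([ 7.31876244e-04, -5.82722676e+01,  2.93048984e+01,  6.99690118e+00,
        7.00510878e-03, -1.74358020e-04]), 'tool_pos': array([0.21016121, 0.64096169, 0.24761228]), 'orientation': array([ 1.79903410e+02, -9.11088316e-03, -1.81578173e+01]), 'force': array([ 1.18023047,  0.04836124, -0.26414302]), 'moment': array([-0.00739597,  0.02893894,  0.05834428]), 'gripper_force': 0.0, 'opening': 0.0876430073986699}
scene [[413.45798513   0.         326.85240657]
 [  0.         413.45798513 194.70402752]
 [  0.           0.           1.        ]] [[ 0.05519108  0.998396   -0.01262445]
 [ 0.80251776 -0.05187861 -0.59436845]
 [-0.59407002  0.02267249 -0.80409375]] [-0.02722481 -0.40037138  1.76189474] [ 1.36949656 -0.0335361   1.17841674]
top [[430.01312264   0.         320.36796721]
 [  0.         430.01312264 193.87189537]
 [  0.           0.           1.        ]] [[-0.02106362 -0.99967291 -0.01450504]
 [-0.99189429  0.02271372 -0.12501921]
 [ 0.12530778  0.01175411 -0.99204829]] [0.00416479 0.6057028  1.18664661] [ 0.45218482 -0.02354231  1.25299563]
```

View pics/scene0.png

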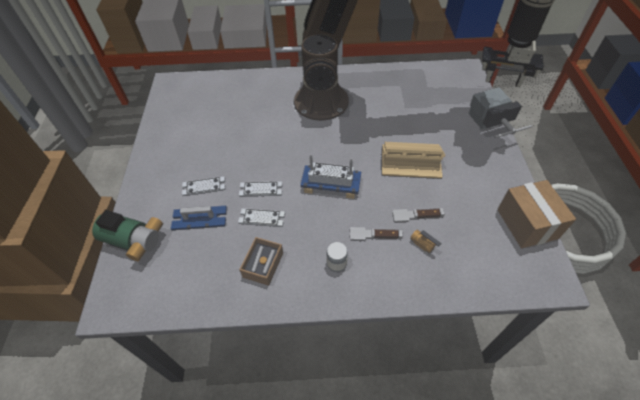

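View pics/top0.png

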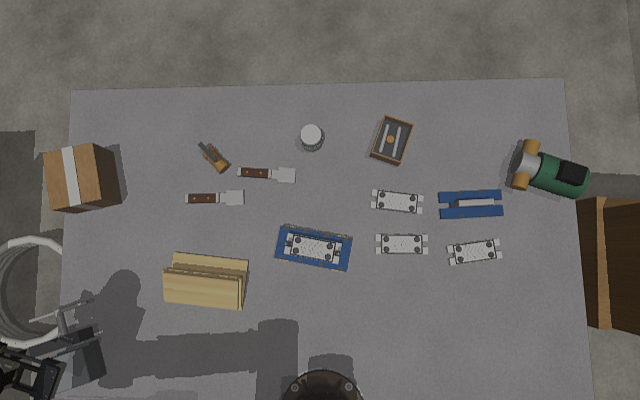

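The scene has three cassettes (top view: 397,201; 402,243; 474,251), the pressure plate (471,204), and the frame (313,247). There are two scrapers with handles at (203,198) and (253,173), blades to the right. The rack is at (207,280), with the valve, tin and box further out.

```bash
cat > h.py <<'E'
from plant import ctrl
import cv2,numpy as np
def ray(s,uv,z):
    uv=np.atleast_2d(np.asarray(uv,float)); K,R,t=s["intrinsics"],s["R"],s["t"]
    d=np.c_[uv,np.ones(len(uv))]@np.linalg.inv(K).T@R; c=-R.T@t
    return (c+d*((z-c[2])/d[:,2])[:,None])[:,:2]
def proj(s,X):
    p=np.atleast_2d(X)@s["R"].T+s["t"]; p=p@s["intrinsics"].T; return p[:,:2]/p[:,2:]
def hsv(s): return cv2.cvtColor(s["color"],cv2.COLOR_RGB2HSV)
def blobs(s,lo,hi,z,amin,roi=None,k=3):
    """minAreaRects (m, deg) of colour blobs on plane z: (cx,cy,L,W,yaw,pixel centre)"""
    U=3; im=cv2.resize(s["color"],None,fx=U,fy=U,interpolation=cv2.INTER_CUBIC)
    m=cv2.inRange(cv2.cvtColor(im,cv2.COLOR_RGB2HSV),np.array(lo),np.array(hi))
    m=cv2.morphologyEx(m,cv2.MORPH_CLOSE,np.ones((k*U,k*U)))
    out=[]
    for c in cv2.findContours(m,cv2.RETR_EXTERNAL,cv2.CHAIN_APPROX_NONE)[0]:
        px=(c[:,0]+.5)/U-.5
        if roi and not(roi[0]<px[:,0].mean()<roi[2] and roi[1]<px[:,1].mean()<roi[3]): continue
        p=ray(s,px,z)
        a=cv2.contourArea((p*1000).astype(np.float32))
        if a<amin: continue
        (x,y),(w,h),an=cv2.minAreaRect((p*1000).astype(np.float32))
        if w<h: w,h,an=h,w,an+90
        out.append([round(v,1) for v in(x,y,w,h,(an+90)%180-90,a,*px.mean(0))])
    return out
E
python3 - <<'E'
from h import *
for n in("top","scene"):
    s=ctrl.snapshot(n); np.save(n+"0.npy",s,allow_pickle=True); H=hsv(s)
    print(n)
    for q in ([(397,201),(380,196),(385,230),(470,218),(290,233),(205,198),(235,198),(210,290),(205,258),(205,270)] if n=="top" else [(263,217),(200,224),(430,213),(404,215),(412,150),(412,172),(330,183),(345,250),(370,265)]): print(q,H[q[1],q[0]],end=";")
    print()
    print("white");[print(b) for b in blobs(s,(0,0,150),(180,45,255),.01,500)]
    print("blue");[print(b) for b in blobs(s,(100,110,30),(125,255,255),.012,500)]
    print("blue.04");[print(b) for b in blobs(s,(100,110,30),(125,255,255),.04,500)]
    print("wood");[print(b) for b in blobs(s,(0,90,20),(15,255,140),.02,300)]
E
python3 -c "
import cv2,numpy as np
a=cv2.imread('pics/top0.png')[220:320,150:360];b=cv2.imread('pics/scene0.png')[130:250,290:450]
cv2.imwrite('pics/c1.png',np.vstack([cv2.resize(a,(600,286),interpolation=2),cv2.resize(b,(600,300) if 0 else (420,314),interpolation=2) if 0 else cv2.copyMakeBorder(cv2.resize(b,(418,314),interpolation=2),0,0,0,182,0)]))"
```

```text
top
(397, 201) [ 20   5 151];(380, 196) [30  7 76];(385, 230) [150   4 122];(470, 218) [135   5 111];(290, 233) [105  17 119];(205, 198) [ 9 96 74];(235, 198) [ 20   5 144];(210, 290) [ 25  76 157];(205, 258) [ 23  79 158];(205, 270) [ 20  94 119];
white
[213.4, 822.1, 164.2, 37.5, -80.7, 1756.6, np.float64(29.0), np.float64(340.4)]
[433.9, -444.5, 148.2, 55.6, -82.9, 4817.9, np.float64(474.5), np.float64(251.5)]
[482.0, 821.2, 161.5, 37.0, 81.8, 2103.1, np.float64(34.3), np.float64(242.9)]
[459.8, -237.8, 147.4, 55.1, 88.4, 4712.6, np.float64(401.4), np.float64(243.8)]
[453.3, 17.1, 157.1, 57.8, 77.8, 5185.9, np.float64(312.4), np.float64(247.8)]
[583.2, -229.6, 148.5, 54.4, 81.6, 4778.8, np.float64(397.0), np.float64(201.2)]
[681.2, 728.1, 176.7, 32.1, 11.5, 5219.1, np.float64(70.6), np.float64(175.8)]
[790.0, 17.2, 58.9, 57.4, -1.4, 2656.2, np.float64(310.3), np.float64(134.0)]
blue
[453.1, 16.1, 208.8, 92.1, 77.9, 7167.7, np.float64(312.7), np.float64(248.0)]
[570.7, -441.1, 181.0, 76.3, -88.3, 9227.9, np.float64(470.3), np.float64(203.4)]
blue.04
[453.0, 15.2, 204.1, 90.0, 77.9,
[... 4050 characters left out ...]
8, 315.2, np.float64(498.2), np.float64(63.6)]
[-276.3, -141.9, 102.6, 102.4, 89.5, 6236.4, np.float64(288.1), np.float64(57.2)]
[-622.9, 218.7, 55.7, 35.6, -0.2, 956.3, np.float64(357.1), np.float64(14.6)]
[-556.8, -159.4, 358.2, 113.7, 1.9, 30731.6, np.float64(285.2), np.float64(26.9)]
[-127.2, 1238.6, 1342.8, 354.6, -27.2, 123782.8, np.float64(601.6), np.float64(77.9)]
[-377.4, 636.3, 1048.6, 357.6, -72.2, 91230.2, np.float64(438.8), np.float64(39.6)]
[-701.2, 307.6, 130.4, 34.4, -13.2, 1153.0, np.float64(374.2), np.float64(5.8)]
[-745.0, 258.6, 56.0, 54.9, 12.7, 645.1, np.float64(362.1), np.float64(1.5)]
[-602.7, -753.5, 1087.3, 734.0, 29.8, 181535.8, np.float64(150.2), np.float64(42.4)]
```

View pics/c1.png

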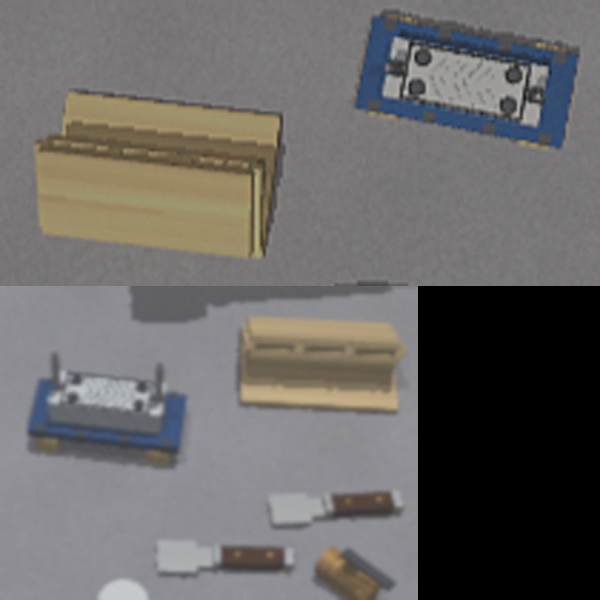

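The crop shows the frame pack with its bars, and the rack with its front board's lower edge on the bench (scene about (382,176) to (442,179)). Next I'm measuring the rack and frame more finely.

```bash
python3 - <<'E'
from h import *
S={n:np.load(n+"0.npy",allow_pickle=True).item() for n in("top","scene")}
def poly(s,lo,hi,roi,eps=2.0,k=3):
    U=3; x0,y0,x1,y1=roi
    im=cv2.resize(s["color"],None,fx=U,fy=U,interpolation=cv2.INTER_CUBIC)
    m=cv2.inRange(cv2.cvtColor(im,cv2.COLOR_RGB2HSV),np.array(lo),np.array(hi)); z=np.zeros_like(m); z[y0*U:y1*U,x0*U:x1*U]=m[y0*U:y1*U,x0*U:x1*U]
    z=cv2.morphologyEx(z,cv2.MORPH_CLOSE,np.ones((k*U,k*U)))
    c=max(cv2.findContours(z,cv2.RETR_EXTERNAL,cv2.CHAIN_APPROX_NONE)[0],key=cv2.contourArea)
    return (cv2.approxPolyDP(cv2.convexHull(c),eps*U/1.5,True)[:,0]+.5)/U-.5
for n,roi in(("top",(155,240,260,320)),("scene",(370,130,455,190))):
    s=S[n];p=poly(s,(12,50,60),(32,255,255),roi,1.2)
    print(n,"rack");
    for q in p: print(q.round(1),"z0",(ray(s,q,0)[0]*1000).round(1),"z86",(ray(s,q,.086)[0]*1000).round(1))
s=S["scene"]
p=poly(s,(100,60,30),(125,255,255),(290,160,370,200),1.2,9)
print("frame scene z40",[(q.round(1),(ray(s,q,.04)[0]*1000).round(1)) for q in p])
p=poly(s,(0,0,165),(180,45,255),(300,150,365,183),1.2,3)
print("pack scene z80",[(q.round(1),(ray(s,q,.08)[0]*1000).round(1)) for q in p])
print("pack top",blobs(S["top"],(0,0,130),(180,45,255),.08,500,(270,220,360,280)))
for roi in((180,175,228,196),(238,178,285,197),(238,205,287,230)):
    print("cass scene",blobs(s,(0,0,175),(180,45,255),.01,800,roi,7))
for nm,g in(("top",((160,185,260,215),(225,160,305,190))),("scene",((390,200,450,225),(345,222,410,245)))):
  for r in g:
    print(nm,"handle",blobs(S[nm],(0,60,20),(18,255,130),.02,300,r),"blade",blobs(S[nm],(0,0,132 if nm=="top" else 168),(180,45,255),.01,300,r,1))
E
```

```text
top rack
[173.  252.3] z0 [449.3 422.5] z86 [449.5 391.9]
[176.7 251.7] z0 [451.  411.9] z86 [451.1 382. ]
[247.3 260. ] z0 [422.8 206.3] z86 [424.8 190.5]
[247.3 267. ] z0 [402.9 206.3] z86 [406.2 190.5]
[241.3 309.3] z0 [284.2 223.4] z86 [295.7 206.4]
[234.7 309.7] z0 [283.6 242.4] z86 [295.2 224.2]
[165.  301.3] z0 [310.7 442.5] z86 [320.4 410.5]
[163.3 298.3] z0 [319.2 447.5] z86 [328.3 415.1]
[161.7 270. ] z0 [399.4 454.3] z86 [403.  421.5]
scene rack
[382.7 144.7] z0 [271.6 229.4] z86 [351.7 210.2]
[385.3 141.7] z0 [256.4 241.9] z86 [337.6 221.8]
[438.3 144.3] z0 [284.3 444.5] z86 [363.5 409.6]
[444.3 154.3] z0 [337.1 456. ] z86 [412.5 420.3]
[441.3 176.7] z0 [444.1 420.8] z86 [511.7 387.7]
[427. 177.] z0 [442.3 368.6] z86 [510.  339.2]
[382.7 174.3] z0 [419.3 209.3] z86 [488.6 191.6]
[381.7 172.7] z0 [411.1 206.7] z86 [481.1 189.2]
frame scene z40 [(array([360.7, 172.3]), array([437.3, 124.2])), (array([358.7, 187.7]), array([505.3, 110.2])), (array([356.7, 192.7]), array([526.3, 101.2])), (array([301.3, 185.7]), array([483.6, -88. ])), (array([300.3, 184. ]), array([476. , -9
[... 989 characters left out ...]
335.5, 77.6, 24.6, 89.8, 1818.0, np.float64(201.7), np.float64(197.9)]] blade [[605.1, 251.8, 65.5, 45.6, 90.0, 2486.0, np.float64(231.4), np.float64(197.1)]]
top handle [[675.3, 183.0, 77.9, 25.5, 84.7, 1809.7, np.float64(254.1), np.float64(172.4)]] blade [[669.4, 99.9, 68.5, 44.8, 84.9, 2483.7, np.float64(283.5), np.float64(174.3)]]
scene handle [[608.3, 336.3, 69.9, 20.3, -88.3, 1215.0, np.float64(428.5), np.float64(212.1)]] blade [[604.6, 253.3, 62.7, 38.8, -88.7, 1937.9, np.float64(402.6), np.float64(214.2)]]
scene handle [[679.7, 184.0, 69.9, 19.4, 84.8, 1169.5, np.float64(386.1), np.float64(232.7)]] blade [[668.3, 100.0, 64.9, 41.9, 84.1, 2229.6, np.float64(359.7), np.float64(232.6)]]
```

```bash
cat > plan.py <<'E'
# usage: plan.py x y z(mm, TCP) yaw [tilt]  -> turn then shift (after the turn), in move units; tilt>0: tool z leans towards +tool x
import sys,numpy as np
from plant import ctrl
from scipy.spatial.transform import Rotation as R
a=list(map(float,sys.argv[1:])); o=ctrl.get_obs()
C=R.from_euler("xyz",o["orientation"],degrees=True)
T=R.from_euler("z",a[3],degrees=True)*R.from_euler("x",180,degrees=True)*R.from_euler("y",a[4] if len(a)>4 else 0,degrees=True)
d=np.array(a[:3])/1000-o["tool_pos"]
print("t",round(o["clock"],1),"pos",(o["tool_pos"]*1e3).round(1),"rpy",o["orientation"].round(1),"j",o["joint_pos"].round(0),"open",round(o["opening"]*1e3,1),"F",o["force"].round(1))
print("turn",((C.inv()*T).as_rotvec()/(np.pi/2)).round(3),"shift after turn",(T.inv().apply(d)/.1).round(3),"without turn",(C.inv().apply(d)/.1).round(3))
E
python3 -m creep '[{"grip":0,"delta_pos":[0,0,0],"rotation":[0,0,0.4]},{"grip":0,"delta_pos":[0,0,0],"rotation":[0,0,0.4]},{"grip":0,"delta_pos":[0,0,0],"rotation":[0,0,0.4]},{"grip":0,"delta_pos":[0,0,0],"rotation":[0,0,0.4]},{"grip":0,"delta_pos":[0,0,0],"rotation":[0,0,0.4]}]'
python3 -m creep '[{"grip":0,"delta_pos":[0,0,0],"rotation":[0,0,0.4]},{"grip":0,"delta_pos":[0,0,0],"rotation":[0,0,0.4]},{"grip":0,"delta_pos":[0,0,0],"rotation":[0,0,0.4]},{"grip":0,"delta_pos":[0,0,0],"rotation":[0,0,0.4]},{"grip":0,"delta_pos":[0,0,0],"rotation":[0,0,0.4]}]'
python3 plan.py 459.9 -237.3 100 -91.6
```

```text
clock: 0.7
tool_pos: [0.2103, 0.6412, 0.2483]
orientation: [180.0, -0.0, -54.3]
force: [-0.0, 0.1, -0.1]
opening: 0.0876
gripper_force: 0.0
clock: 1.2
tool_pos: [0.2103, 0.6413, 0.2484]
orientation: [180.0, -0.0, -90.2]
force: [-0.3, -0.9, -0.2]
opening: 0.0877
gripper_force: 0.0
t 1.2 pos [210.3 641.3 248.4] rpy [180.   -0.  -90.2] j [ 88.  21.   1.  -0. -70. -89.] open 87.7 F [-0.3 -0.9 -0.2]
turn [ 0.    -0.     0.016] shift after turn [ 8.713 -2.741  1.484] without turn [ 8.778 -2.522  1.486]
```

```bash
python3 -m creep '[{"grip":0,"delta_pos":[0.5,-1,0],"rotation":[0,0,0.016]},{"grip":0,"delta_pos":[0.5,-1,0],"rotation":[0,0,0.016]},{"grip":0,"delta_pos":[0.5,-1,0],"rotation":[0,0,0.016]}]' >/dev/null
python3 -m creep '[{"grip":0,"delta_pos":[1,-1,0],"rotation":[0,0,0]},{"grip":0,"delta_pos":[1,-1,0],"rotation":[0,0,0]},{"grip":0,"delta_pos":[1,-1,0],"rotation":[0,0,0]}]' >/dev/null
python3 -m creep '[{"grip":0,"delta_pos":[1,-0.7,0],"rotation":[0,0,0]},{"grip":0,"delta_pos":[1,-0.7,0],"rotation":[0,0,0]},{"grip":0,"delta_pos":[1,-0.7,0],"rotation":[0,0,0]}]' >/dev/null
python3 -m creep '[{"grip":0,"delta_pos":[1,0,0],"rotation":[0,0,0]},{"grip":0,"delta_pos":[1,0,0],"rotation":[0,0,0]}]' >/dev/null
python3 -m creep '[{"grip":0,"delta_pos":[1,0,0],"rotation":[0,0,0]},{"grip":0,"delta_pos":[1,0,0],"rotation":[0,0,0]}]' >/dev/null
python3 -m creep '[{"grip":0,"delta_pos":[1,0,0],"rotation":[0,0,0]},{"grip":0,"delta_pos":[1,0,0],"rotation":[0,0,0]}]' >/dev/null
python3 -m creep '[{"grip":0,"delta_pos":[1,0,0],"rotation":[0,0,0]},{"grip":0,"delta_pos":[1,0,0],"rotation":[0,0,0]}]' >/dev/null
python3 -m creep '[{"grip":0,"delta_pos":[1,0,0],"rotation":[0,0,0]},{"grip":0,"delta_pos":[1,0,0],"rotation":[0,0,0]}]' >/dev/null
python3 -m creep '[{"grip":0,"delta_pos":[1,0,0],"rotation":[0,0,0]},{"grip":0,"delta_pos":[1,0,0],"rotation":[0,0,0]},{"grip":0,"delta_pos":[1,0,0],"rotation":[0,0,0]},{"grip":0,"delta_pos":[1,0,0],"rotation":[0,0,0]}]'
python3 plan.py 459.9 -237.3 100 -91.6
```

```text
clock: 3.5
tool_pos: [0.4574, -0.2145, 0.2483]
orientation: [180.0, 0.0, -91.6]
force: [0.3, 0.3, 0.7]
opening: 0.0878
gripper_force: 0.0
t 3.5 pos [ 457.4 -214.5  248.3] rpy [180.    0.  -91.6] j [ -3.   4. -20.  -0. -65.   1.] open 87.8 F [0.3 0.3 0.7]
turn [0. 0. 0.] shift after turn [ 0.227 -0.032  1.483] without turn [ 0.227 -0.032  1.483]
```

```bash
python3 -m creep '[{"grip":0,"delta_pos":[0.23,-0.03,0],"rotation":[0,0,0]},{"grip":0,"delta_pos":[0.23,-0.03,1],"rotation":[0,0,0]},{"grip":0,"delta_pos":[0.23,-0.03,1],"rotation":[0,0,0]},{"grip":0,"delta_pos":[0.23,-0.03,1],"rotation":[0,0,0]}]' >/dev/null
python3 -m creep '[{"grip":0,"delta_pos":[0,0,0.4],"rotation":[0,0,0]},{"grip":0,"delta_pos":[0,0,0.8],"rotation":[0,0,0]},{"grip":0,"delta_pos":[0,0,0.8],"rotation":[0,0,0]},{"grip":0,"delta_pos":[0,0,0.8],"rotation":[0,0,0]}]' >/dev/null
python3 plan.py 459.9 -237.3 25 -91.6
```

```text
t 4.3 pos [ 461.6 -236.    70.5] rpy [-180.    -0.   -91.4] j [ -5.  17. -32.   0. -41.   4.] open 87.6 F [1.  0.3 0.5]
turn [-0.    -0.     0.002] shift after turn [0.014 0.016 0.455] without turn [0.013 0.017 0.455]
```

```bash
python3 -m creep '[{"grip":0,"delta_pos":[0.01,0.01,0.3],"rotation":[0,0,0.002]},{"grip":0,"delta_pos":[0.01,0.01,0.455],"rotation":[0,0,0.002]},{"grip":0,"delta_pos":[0.01,0.01,0.455],"rotation":[0,0,0.002]},{"grip":0,"delta_pos":[0.01,0.01,0.455],"rotation":[0,0,0.002]}]' 
python3 -m creep '[{"grip":1,"delta_pos":[0,0,0],"rotation":[0,0,0]},{"grip":1,"delta_pos":[0,0,0],"rotation":[0,0,0]},{"grip":1,"delta_pos":[0,0,0],"rotation":[0,0,0]},{"grip":1,"delta_pos":[0,0,0],"rotation":[0,0,0]},{"grip":1,"delta_pos":[0,0,0],"rotation":[0,0,0]}]' 
python3 -m creep '[{"grip":1,"delta_pos":[0,0,0],"rotation":[0,0,0]},{"grip":1,"delta_pos":[0,0,0],"rotation":[0,0,0]},{"grip":1,"delta_pos":[0,0,0],"rotation":[0,0,0]},{"grip":1,"delta_pos":[0,0,0],"rotation":[0,0,0]},{"grip":1,"delta_pos":[0,0,0],"rotation":[0,0,0]}]' 
```

```text
clock: 4.7
tool_pos: [0.4611, -0.2375, 0.0255]
orientation: [-179.8, -0.0, -91.7]
force: [-0.0, -0.2, 0.5]
opening: 0.0878
gripper_force: 0.0
clock: 5.2
tool_pos: [0.4592, -0.2374, 0.0233]
orientation: [-180.0, -0.0, -91.8]
force: [-1.3, 1.9, 4.1]
opening: 0.0557
gripper_force: 30.0
clock: 5.7
tool_pos: [0.4592, -0.2374, 0.0233]
orientation: [-180.0, -0.0, -91.8]
force: [-0.5, 0.9, 5.6]
opening: 0.0558
gripper_force: 30.0
```

```bash
python3 -m creep '[{"grip":1,"delta_pos":[0,0,-0.2],"rotation":[0,0,0]},{"grip":1,"delta_pos":[0,0,-0.6],"rotation":[0,0,0]},{"grip":1,"delta_pos":[0,0,-1],"rotation":[0,0,0]},{"grip":1,"delta_pos":[0,0,-1],"rotation":[0,0,0]}]' 
python3 -m creep '[{"grip":1,"delta_pos":[0,0,-0.4],"rotation":[0,0,0]},{"grip":1,"delta_pos":[0,0,-0.8],"rotation":[0,0,-0.05]},{"grip":1,"delta_pos":[0,0,-0.8],"rotation":[0,0,0.116]},{"grip":1,"delta_pos":[0,0,-0.8],"rotation":[0,0,0.116]},{"grip":1,"delta_pos":[0,0,-0.8],"rotation":[0,0,0.116]}]' 
python3 plan.py 453.1 15.2 200 -102.15
```

```text
clock: 6.1
tool_pos: [0.4623, -0.2381, 0.1279]
orientation: [-179.5, -0.1, -91.7]
force: [1.2, -0.9, -1.2]
opening: 0.0557
gripper_force: 30.0
clock: 6.6
tool_pos: [0.4588, -0.2371, 0.2024]
orientation: [180.0, 0.0, -102.3]
force: [0.8, 0.0, -1.5]
opening: 0.0554
gripper_force: 30.0
t 6.6 pos [ 458.8 -237.1  202.4] rpy [ 180.     0.  -102.3] j [ -6.   8. -23.  -0. -59.  -7.] open 55.4 F [ 0.8  0.  -1.5]
turn [ 0.001  0.    -0.002] shift after turn [-2.455  0.587  0.024] without turn [-2.453  0.594  0.025]
```

```bash
python3 -m creep '[{"grip":1,"delta_pos":[-0.4,0.1,0],"rotation":[0,0,0]},{"grip":1,"delta_pos":[-0.8,0.2,0],"rotation":[0,0,0]}]' >/dev/null
python3 -m creep '[{"grip":1,"delta_pos":[-0.4,0.1,0],"rotation":[0,0,0]},{"grip":1,"delta_pos":[-0.8,0.2,0],"rotation":[0,0,0]}]' >/dev/null
python3 -m creep '[{"grip":1,"delta_pos":[-0.4,0.1,0],"rotation":[0,0,0]},{"grip":1,"delta_pos":[-0.8,0.19,0],"rotation":[0,0,0]},{"grip":1,"delta_pos":[-0.85,0.19,0],"rotation":[0,0,0]},{"grip":1,"delta_pos":[-0.85,0.19,0],"rotation":[0,0,0]},{"grip":1,"delta_pos":[-0.85,0.19,0],"rotation":[0,0,0]}]' 
python3 plan.py 453.1 15.2 165 -102.15
python3 - <<'E'
from h import *
s=ctrl.snapshot("scene"); t=ctrl.snapshot("top")
a=s["color"][120:200,285:375,::-1]; b=t["color"][205:285,265:365,::-1]
cv2.imwrite("pics/p1.png",np.hstack([cv2.resize(a,(400,356),interpolation=2),cv2.resize(b,(400,356),interpolation=2)]))
E
```

```text
clock: 7.5
tool_pos: [0.453, 0.0141, 0.2025]
orientation: [179.9, -0.0, -102.1]
force: [-0.7, -0.3, -0.8]
opening: 0.0559
gripper_force: 30.0
t 7.5 pos [453.   14.1 202.5] rpy [ 179.9   -0.  -102.1] j [ 27.   1. -30.  -0. -59. -39.] open 55.9 F [-0.7 -0.3 -0.8]
turn [ 0.001 -0.001  0.   ] shift after turn [-0.011  0.001  0.375] without turn [-0.011  0.001  0.375]
```

View pics/p1.png

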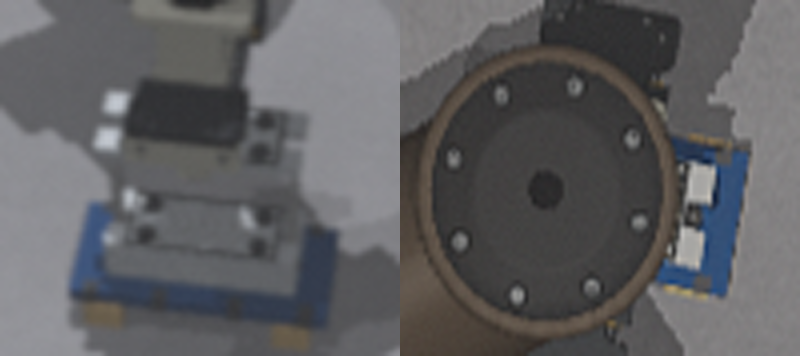

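The scene crop shows the cassette in the jaws, level over the pack, with its ends in line with the pack's (left about 100–130 and right about 280 px). Lowering now while watching the force.

```bash
python3 -m creep '[{"grip":1,"delta_pos":[-0.01,0,0.15],"rotation":[0,0,0]},{"grip":1,"delta_pos":[-0.01,0,0.25],"rotation":[0,0,0]},{"grip":1,"delta_pos":[-0.01,0,0.35],"rotation":[0,0,0]},{"grip":1,"delta_pos":[-0.01,0,0.45],"rotation":[0,0,0]},{"grip":1,"delta_pos":[-0.01,0,0.45],"rotation":[0,0,0]}]' 
python3 plan.py 453.1 15.2 104 -102.15
```

```text
clock: 8.1
tool_pos: [0.4527, 0.015, 0.1566]
orientation: [179.9, -0.1, -102.2]
force: [0.3, 0.0, -1.2]
opening: 0.0554
gripper_force: 30.0
t 8.1 pos [452.7  15.  156.6] rpy [ 1.799e+02 -1.000e-01 -1.022e+02] j [ 27.   4. -34.  -0. -52. -39.] open 55.4 F [ 0.3  0.  -1.2]
turn [ 0.001 -0.001 -0.001] shift after turn [-0.003 -0.003  0.526] without turn [-0.004 -0.005  0.526]
```

Threaded with no contact force; carrying on down and releasing.

```bash
python3 -m creep '[{"grip":1,"delta_pos":[0,0,0.15],"rotation":[0,0,0]},{"grip":1,"delta_pos":[0,0,0.3],"rotation":[0,0,0]},{"grip":1,"delta_pos":[0,0,0.42],"rotation":[0,0,0]},{"grip":1,"delta_pos":[0,0,0.5],"rotation":[0,0,0]},{"grip":1,"delta_pos":[0,0,0.5],"rotation":[0,0,0]}]' 
python3 -m creep '[{"grip":1,"delta_pos":[0,0,0.01],"rotation":[0,0,0]},{"grip":1,"delta_pos":[0,0,0.02],"rotation":[0,0,0]},{"grip":1,"delta_pos":[0,0,0.02],"rotation":[0,0,0]}]' 
python3 -m creep '[{"grip":0.1,"delta_pos":[0,0,0],"rotation":[0,0,0]},{"grip":0.1,"delta_pos":[0,0,0],"rotation":[0,0,0]},{"grip":0.1,"delta_pos":[0,0,0],"rotation":[0,0,0]},{"grip":0.1,"delta_pos":[0,0,0],"rotation":[0,0,0]}]' 
python3 -m creep '[{"grip":0,"delta_pos":[0,0,-0.3],"rotation":[0,0,0]},{"grip":0,"delta_pos":[0,0,-0.8],"rotation":[0,0,0]},{"grip":0,"delta_pos":[0,0,-1],"rotation":[0,0,0]},{"grip":0,"delta_pos":[0,0,-1],"rotation":[0,0,0]}]' 
python3 plan.py 582.8 -229.1 200 -98.4
```

```text
clock: 8.6
tool_pos: [0.4532, 0.0154, 0.1074]
orientation: [179.9, -0.1, -102.2]
force: [-1.2, -0.3, -1.3]
opening: 0.0559
gripper_force: 30.0
clock: 8.9
tool_pos: [0.4538, 0.0157, 0.1065]
orientation: [-180.0, 0.0, -102.2]
force: [0.0, -0.9, -1.5]
opening: 0.0555
gripper_force: 30.0
clock: 9.3
tool_pos: [0.4537, 0.0156, 0.1062]
orientation: [-180.0, 0.0, -102.2]
force: [-0.1, -0.1, -0.2]
opening: 0.0773
gripper_force: 0.0
clock: 9.7
tool_pos: [0.4555, 0.0162, 0.2096]
orientation: [-179.7, 0.2, -102.2]
force: [0.0, 0.5, 0.7]
opening: 0.0874
gripper_force: 0.0
t 9.7 pos [455.5  16.2 209.6] rpy [-179.7    0.2 -102.2] j [ 27.   1. -29.   0. -59. -39.] open 87.4 F [0.  0.5 0.7]
turn [-0.004  0.002 -0.042] shift after turn [ 2.241 -1.618  0.096] without turn [ 2.129 -1.762  0.098]
```

```bash
python3 -m creep '[{"grip":0,"delta_pos":[0,0,0],"rotation":[0.004,0,-0.042]},{"grip":0,"delta_pos":[0,0,0],"rotation":[0.004,0,-0.042]}]' >/dev/null
python3 -m creep '[{"grip":0,"delta_pos":[0.9,-0.6,0],"rotation":[0,0,0]},{"grip":0,"delta_pos":[0.9,-0.6,0],"rotation":[0,0,0]},{"grip":0,"delta_pos":[0.9,-0.6,0],"rotation":[0,0,0]}]' >/dev/null
python3 - <<'E'
from h import *
s=ctrl.snapshot("scene"); t=ctrl.snapshot("top")
print(blobs(s,(0,0,175),(180,45,255),.01,800,(170,165,290,230),7)); print(blobs(t,(0,0,150),(180,45,255),.01,500,(360,180,510,265)))
print("on pack",blobs(t,(0,0,130),(180,45,255),.09,500,(270,220,360,280)))
a=s["color"][120:200,285:375,::-1]; b=t["color"][205:285,265:365,::-1]
cv2.imwrite("pics/p2.png",np.hstack([cv2.resize(a,(400,356),interpolation=2),cv2.resize(b,(400,356),interpolation=2)]))
E
python3 -m creep '[{"grip":0,"delta_pos":[0.9,-0.6,0],"rotation":[0,0,0]},{"grip":0,"delta_pos":[0.9,-0.6,0],"rotation":[0,0,0]},{"grip":0,"delta_pos":[0.9,-0.6,0],"rotation":[0,0,0]}]' >/dev/null
python3 -m creep '[{"grip":0,"delta_pos":[0.44,-0.42,0.05],"rotation":[0,0,0]},{"grip":0,"delta_pos":[0.44,-0.42,0.1],"rotation":[0,0,0]},{"grip":0,"delta_pos":[0.44,-0.42,0.1],"rotation":[0,0,0]}]' >/dev/null
python3 plan.py 582.8 -229.1 25 -98.4
```

```text
[[579.6, -245.5, 116.3, 56.3, 81.6, 4270.7, np.float64(253.9), np.float64(215.8)], [433.1, -443.4, 150.3, 55.1, -83.2, 5285.8, np.float64(202.4), np.float64(185.0)]]
[[433.3, -444.8, 150.0, 58.3, -82.8, 5454.5, np.float64(474.3), np.float64(251.6)], [575.4, -458.6, 99.9, 15.2, -88.3, 1337.8, np.float64(476.1), np.float64(202.0)], [579.4, -259.5, 91.1, 57.1, 80.1, 2623.1, np.float64(410.2), np.float64(202.0)]]
on pack [[476.0, 102.8, 135.6, 17.9, 13.6, 1776.5, np.float64(280.0), np.float64(240.4)], [540.7, -19.3, 1723.7, 948.6, 89.1, 883586.4, np.float64(329.7), np.float64(227.9)]]
t 10.9 pos [ 580.8 -229.8  195. ] rpy [-179.8   -0.   -98.6] j [ -4.  18. -10.   0. -61.  -5.] open 87.6 F [-1.   1.2 -0.6]
turn [-0.002 -0.    -0.002] shift after turn [-0.01  -0.019  1.7  ] without turn [-0.01  -0.014  1.7  ]
```

View pics/p2.png

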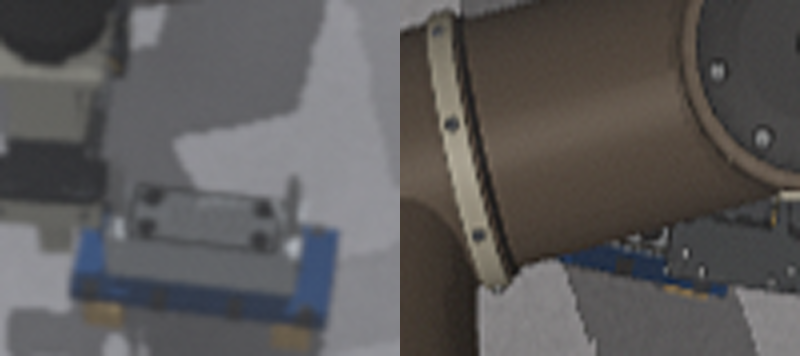

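The picture shows cassette 1 lying flush on the pack, with the bar standing through its right notch (scene crop 293,190). Now the second cassette.

```bash
python3 -m creep '[{"grip":0,"delta_pos":[-0.01,-0.02,0.5],"rotation":[0,0,-0.002]},{"grip":0,"delta_pos":[-0.01,-0.02,1],"rotation":[0,0,-0.002]},{"grip":0,"delta_pos":[-0.01,-0.02,1],"rotation":[0,0,-0.002]},{"grip":0,"delta_pos":[-0.01,-0.02,1],"rotation":[0,0,-0.002]}]' >/dev/null
python3 plan.py 582.8 -229.1 24 -98.4
python3 -m creep '[{"grip":0,"delta_pos":[0,0,0.4],"rotation":[0,0,0]},{"grip":0,"delta_pos":[0,0,0.6],"rotation":[0,0,0]},{"grip":0,"delta_pos":[0,0,0.69],"rotation":[0,0,0]},{"grip":0,"delta_pos":[0,0,0.69],"rotation":[0,0,0]},{"grip":0,"delta_pos":[0,0,0.69],"rotation":[0,0,0]}]' >/dev/null
python3 plan.py 582.8 -229.1 24 -98.4
python3 -m creep '[{"grip":1,"delta_pos":[0,0,0],"rotation":[0,0,0]},{"grip":1,"delta_pos":[0,0,0],"rotation":[0,0,0]},{"grip":1,"delta_pos":[0,0,0],"rotation":[0,0,0]},{"grip":1,"delta_pos":[0,0,0],"rotation":[0,0,0]},{"grip":1,"delta_pos":[0,0,0],"rotation":[0,0,0]}]'
python3 plan.py 582.8 -229.1 24 -98.4
python3 -m creep '[{"grip":1,"delta_pos":[0,0,-0.2],"rotation":[0,0,0]},{"grip":1,"delta_pos":[0,0,-0.6],"rotation":[0,0,0]},{"grip":1,"delta_pos":[0,0,-1],"rotation":[0,0,0]},{"grip":1,"delta_pos":[0,0,-1],"rotation":[0,0,0]}]' >/dev/null
python3 -m creep '[{"grip":1,"delta_pos":[0,0,-0.4],"rotation":[0,0,0]},{"grip":1,"delta_pos":[0,0,-0.8],"rotation":[0,0,0.042]},{"grip":1,"delta_pos":[0,0,-0.8],"rotation":[0,0,0.042]},{"grip":1,"delta_pos":[0,0,-0.8],"rotation":[0,0,0.042]}]' 
python3 plan.py 453.1 15.2 210 -102.15
```

```text
t 11.3 pos [ 583.4 -228.2   97.7] rpy [-1.797e+02 -1.000e-01 -9.820e+01] j [ -3.  23. -17.   0. -50.  -5.] open 87.5 F [0.7 0.3 0.7]
turn [-0.003 -0.001  0.002] shift after turn [0.01  0.005 0.737] without turn [0.009 0.008 0.737]
t 11.8 pos [ 585.8 -229.3   30.6] rpy [-179.5   -0.   -98.2] j [ -4.  28. -20.   0. -42.  -5.] open 87.8 F [0.3 0.8 0.1]
turn [-0.006 -0.     0.002] shift after turn [0.003 0.03  0.066] without turn [0.002 0.031 0.065]
clock: 12.3
tool_pos: [0.584, -0.2293, 0.0282]
orientation: [-179.7, -0.0, -98.3]
force: [-0.2, 0.3, 2.5]
opening: 0.0552
gripper_force: 30.0
t 12.3 pos [ 584.  -229.3   28.2] rpy [-179.7   -0.   -98.3] j [ -4.  28. -20.   0. -42.  -5.] open 55.2 F [-0.2  0.3  2.5]
turn [-0.004 -0.     0.002] shift after turn [-0.     0.012  0.042] without turn [-0.     0.013  0.042]
clock: 13.1
tool_pos: [0.5833, -0.2289, 0.2087]
orientation: [-179.5, 0.0, -102.0]
force: [0.1, -0.9, -1.1]
opening: 0.0552
gripper_force: 30.0
t 13.1 pos [ 583.3 -228.9  208.7] rpy [-179.5    0.  -102. ] j [ -4.  17.  -9.   0. -63.  -8.] open 55.2 F [ 0.1 -0.9 -1.1]
turn [-0.005  0.001  0.001] shift after turn [-2.113  1.787 -0.013] without turn [-2.116  1.782 -0.025]
```

```bash
python3 -m creep '[{"grip":1,"delta_pos":[-0.4,0.35,-0.05],"rotation":[0,0,0]},{"grip":1,"delta_pos":[-0.8,0.7,-0.05],"rotation":[-0.003,0,0]},{"grip":1,"delta_pos":[-0.8,0.7,-0.05],"rotation":[-0.003,0,0]}]' >/dev/null
python3 -m creep '[{"grip":1,"delta_pos":[-0.4,0.35,0],"rotation":[0,0,0]},{"grip":1,"delta_pos":[-0.8,0.7,0],"rotation":[0,0,0]},{"grip":1,"delta_pos":[-0.8,0.7,0],"rotation":[0,0,0]}]' >/dev/null
python3 -m creep '[{"grip":1,"delta_pos":[-0.4,0.35,0],"rotation":[0,0,0]},{"grip":1,"delta_pos":[-0.51,0.39,0],"rotation":[0,0,0]},{"grip":1,"delta_pos":[-0.51,0.39,0],"rotation":[0,0,0]},{"grip":1,"delta_pos":[-0.51,0.39,0],"rotation":[0,0,0]},{"grip":1,"delta_pos":[-0.51,0.39,0],"rotation":[0,0,0]}]' >/dev/null
python3 plan.py 453.1 15.2 170 -102.15
```

```text
t 14.2 pos [452.   14.  211.9] rpy [-180.    -0.  -102.1] j [ 27.   1. -29.   0. -60. -39.] open 56.0 F [-0.2  0.2 -1.8]
turn [-0.    -0.     0.001] shift after turn [-0.014 -0.008  0.419] without turn [-0.014 -0.008  0.419]
```

```bash
python3 -m creep '[{"grip":1,"delta_pos":[-0.014,-0.008,0.15],"rotation":[0,0,0]},{"grip":1,"delta_pos":[-0.014,-0.008,0.25],"rotation":[0,0,0]},{"grip":1,"delta_pos":[-0.014,-0.008,0.35],"rotation":[0,0,0]},{"grip":1,"delta_pos":[-0.014,-0.008,0.45],"rotation":[0,0,0]},{"grip":1,"delta_pos":[-0.014,-0.008,0.45],"rotation":[0,0,0]}]' 
python3 -m creep '[{"grip":1,"delta_pos":[0,0,0.15],"rotation":[0,0,0]},{"grip":1,"delta_pos":[0,0,0.3],"rotation":[0,0,0]},{"grip":1,"delta_pos":[0,0,0.4],"rotation":[0,0,0]},{"grip":1,"delta_pos":[0,0,0.47],"rotation":[0,0,0]},{"grip":1,"delta_pos":[0,0,0.47],"rotation":[0,0,0]}]' 
python3 plan.py 453.1 15.2 119 -102.15
```

```text
clock: 14.7
tool_pos: [0.4523, 0.0153, 0.166]
orientation: [180.0, -0.1, -102.1]
force: [0.3, 0.1, -1.3]
opening: 0.0553
gripper_force: 30.0
clock: 15.2
tool_pos: [0.4529, 0.0156, 0.12]
orientation: [-180.0, -0.0, -102.0]
force: [-0.7, -0.5, -1.3]
opening: 0.0551
gripper_force: 30.0
t 15.2 pos [452.9  15.6 120. ] rpy [-180.   -0. -102.] j [ 27.   7. -36.   0. -46. -39.] open 55.1 F [-0.7 -0.5 -1.3]
turn [-0.    -0.     0.001] shift after turn [ 0.004 -0.003  0.01 ] without turn [ 0.004 -0.003  0.01 ]
```

Release, back off, and go over the third cassette (433.2, -444.1), yaw -83.

```bash
python3 -m creep '[{"grip":1,"delta_pos":[0,0,0.01],"rotation":[0,0,0]},{"grip":1,"delta_pos":[0,0,0.01],"rotation":[0,0,0]},{"grip":0.1,"delta_pos":[0,0,0.01],"rotation":[0,0,0]},{"grip":0.1,"delta_pos":[0,0,0.01],"rotation":[0,0,0]},{"grip":0.1,"delta_pos":[0,0,0.01],"rotation":[0,0,0]}]' 
python3 -m creep '[{"grip":0.1,"delta_pos":[0,0,0],"rotation":[0,0,0]},{"grip":0,"delta_pos":[0,0,-0.3],"rotation":[0,0,0]},{"grip":0,"delta_pos":[0,0,-0.8],"rotation":[0,0,0]},{"grip":0,"delta_pos":[0,0,-1],"rotation":[0,0,0]},{"grip":0,"delta_pos":[0,0,-1],"rotation":[0,0,0]}]' 
python3 -m creep '[{"grip":0,"delta_pos":[0,0,0],"rotation":[0,0,-0.213]},{"grip":0,"delta_pos":[0,0,0],"rotation":[0,0,-0.213]},{"grip":0,"delta_pos":[0,0,0],"rotation":[0,0,-0.213]}]' >/dev/null
python3 plan.py 433.2 -444.1 200 -83
```

```text
clock: 15.7
tool_pos: [0.4534, 0.0159, 0.1199]
orientation: [-179.9, 0.0, -102.0]
force: [-0.5, 0.3, 0.0]
opening: 0.0739
gripper_force: 0.0
clock: 16.2
tool_pos: [0.4549, 0.0164, 0.2231]
orientation: [-179.6, 0.2, -102.0]
force: [0.5, 1.2, -0.4]
opening: 0.0875
gripper_force: 0.0
t 16.5 pos [452.6  15.7 218.8] rpy [-180.    -0.   -82.6] j [ 27.   0. -29.   0. -61. -20.] open 87.8 F [-0.5 -0.3 -0.2]
turn [-0.    -0.     0.005] shift after turn [4.54  0.753 0.188] without turn [4.534 0.788 0.19 ]
```

```bash
python3 -m creep '[{"grip":0,"delta_pos":[0.9,0.15,0],"rotation":[0,0,0.004]},{"grip":0,"delta_pos":[0.9,0.15,0],"rotation":[0,0,0.004]}]' >/dev/null
python3 -m creep '[{"grip":0,"delta_pos":[0.9,0.15,0],"rotation":[0,0,0]},{"grip":0,"delta_pos":[0.9,0.15,0],"rotation":[0,0,0]}]' >/dev/null
python3 -m creep '[{"grip":0,"delta_pos":[0.9,0.15,0],"rotation":[0,0,0]},{"grip":0,"delta_pos":[0.9,0.15,0],"rotation":[0,0,0]}]' >/dev/null
python3 -m creep '[{"grip":0,"delta_pos":[0.9,0.15,0],"rotation":[0,0,0]},{"grip":0,"delta_pos":[0.9,0.15,0],"rotation":[0,0,0]}]' >/dev/null
python3 -m creep '[{"grip":0,"delta_pos":[0.94,0.15,0],"rotation":[0,0,0]},{"grip":0,"delta_pos":[0.94,0.15,0],"rotation":[0,0,0]},{"grip":0,"delta_pos":[0.94,0.15,0],"rotation":[0,0,0]},{"grip":0,"delta_pos":[0.94,0.15,0],"rotation":[0,0,0]}]' >/dev/null
python3 - <<'E'
from h import *
s=ctrl.snapshot("scene"); t=ctrl.snapshot("top")
print(blobs(s,(0,0,165),(180,45,255),.01,800,(170,165,290,230),7)); print(blobs(t,(0,0,150),(180,45,255),.01,500,(360,180,510,265)))
print("on pack",blobs(t,(0,0,125),(180,45,255),.1,500,(270,220,360,280)))
print("plate",blobs(t,(100,110,30),(125,255,255),.012,500))
E
python3 plan.py 433.2 -444.1 25 -83
```

```text
[[430.7, -423.8, 108.6, 54.5, -83.0, 2890.9, np.float64(210.0), np.float64(184.7)]]
[]
on pack [[453.8, 16.0, 151.2, 58.7, 77.9, 6281.0, np.float64(313.1), np.float64(247.3)]]
plate [[454.6, -55.9, 68.4, 59.3, 78.1, 1430.8, np.float64(341.1), np.float64(244.5)], [491.6, 7.1, 50.7, 13.1, 77.5, 517.1, np.float64(315.5), np.float64(234.6)], [460.2, 48.9, 141.5, 92.1, 77.8, 3174.9, np.float64(293.2), np.float64(247.8)]]
t 17.8 pos [ 432.4 -443.2  218.8] rpy [-180.     0.   -83.2] j [-28.  17.  -9.  -0. -64.  34.] open 87.6 F [0.3 0.9 1.3]
turn [-0.     0.    -0.002] shift after turn [ 0.01  -0.007  1.938] without turn [ 0.012 -0.005  1.938]
```

```bash
python3 -m creep '[{"grip":0,"delta_pos":[0.01,-0.007,0.5],"rotation":[0,0,0]},{"grip":0,"delta_pos":[0.01,-0.007,1],"rotation":[0,0,0]},{"grip":0,"delta_pos":[0.01,-0.007,1],"rotation":[0,0,0]}]' >/dev/null
python3 -m creep '[{"grip":0,"delta_pos":[0,0,0.4],"rotation":[0,0,0]},{"grip":0,"delta_pos":[0,0,0.7],"rotation":[0,0,0]},{"grip":0,"delta_pos":[0,0,0.92],"rotation":[0,0,0]},{"grip":0,"delta_pos":[0,0,0.92],"rotation":[0,0,0]},{"grip":0,"delta_pos":[0,0,0.92],"rotation":[0,0,0]}]' >/dev/null
python3 plan.py 433.2 -444.1 25 -83
python3 -m creep '[{"grip":1,"delta_pos":[0,0,0],"rotation":[0,0,0]},{"grip":1,"delta_pos":[0,0,0],"rotation":[0,0,0]},{"grip":1,"delta_pos":[0,0,0],"rotation":[0,0,0]},{"grip":1,"delta_pos":[0,0,0],"rotation":[0,0,0]},{"grip":1,"delta_pos":[0,0,0],"rotation":[0,0,0]}]'
python3 plan.py 433.2 -444.1 25 -83
```

```text
t 18.6 pos [ 435.2 -445.    29.8] rpy [-1.798e+02 -1.000e-01 -8.310e+01] j [-28.  28. -20.  -0. -42.  35.] open 87.6 F [-0.3  0.4  0.7]
turn [-0.002 -0.001 -0.001] shift after turn [-0.012  0.019  0.048] without turn [-0.012  0.019  0.048]
clock: 19.1
tool_pos: [0.4338, -0.4449, 0.028]
orientation: [-179.9, -0.0, -83.2]
force: [-0.5, 1.1, 3.7]
opening: 0.0551
gripper_force: 30.0
t 19.1 pos [ 433.8 -444.9   28. ] rpy [-179.9   -0.   -83.2] j [-28.  28. -20.  -0. -42.  35.] open 55.1 F [-0.5  1.1  3.7]
turn [-0.001 -0.    -0.002] shift after turn [-0.009  0.005  0.03 ] without turn [-0.009  0.005  0.03 ]
```

```bash
python3 -m creep '[{"grip":1,"delta_pos":[0,0,-0.2],"rotation":[0,0,0]},{"grip":1,"delta_pos":[0,0,-0.6],"rotation":[0,0,0]},{"grip":1,"delta_pos":[0,0,-1],"rotation":[0,0,0]},{"grip":1,"delta_pos":[0,0,-1],"rotation":[0,0,0]}]' >/dev/null
python3 -m creep '[{"grip":1,"delta_pos":[0,0,-0.4],"rotation":[0,0,0.07]},{"grip":1,"delta_pos":[0,0,-0.9],"rotation":[0,0,0.14]},{"grip":1,"delta_pos":[0,0,-0.9],"rotation":[0,0,0.21]},{"grip":1,"delta_pos":[0,0,-0.9],"rotation":[0,0,0.21]},{"grip":1,"delta_pos":[0,0,-0.9],"rotation":[0,0,0.21]}]' 
python3 plan.py 453.2 14.7 215 -102.15
```

```text
clock: 20.0
tool_pos: [0.4328, -0.4441, 0.2161]
orientation: [180.0, 0.1, -102.0]
force: [0.2, -0.0, -1.0]
opening: 0.0552
gripper_force: 30.0
t 20.0 pos [ 432.8 -444.1  216.1] rpy [ 1.80e+02  1.00e-01 -1.02e+02] j [-28.  17.  -9.  -0. -64.  16.] open 55.2 F [ 0.2 -0.  -1. ]
turn [0.    0.001 0.002] shift after turn [-4.528  0.766  0.011] without turn [-4.531  0.751  0.018]
```

```bash
python3 -m creep '[{"grip":1,"delta_pos":[-0.4,0.06,0],"rotation":[0,0,0.001]},{"grip":1,"delta_pos":[-0.9,0.15,0],"rotation":[0,0,0.001]}]' >/dev/null
python3 -m creep '[{"grip":1,"delta_pos":[-0.4,0.06,0],"rotation":[0,0,0]},{"grip":1,"delta_pos":[-0.9,0.15,0],"rotation":[0,0,0]}]' >/dev/null
python3 -m creep '[{"grip":1,"delta_pos":[-0.4,0.06,0],"rotation":[0,0,0]},{"grip":1,"delta_pos":[-0.9,0.15,0],"rotation":[0,0,0]}]' >/dev/null
python3 -m creep '[{"grip":1,"delta_pos":[-0.4,0.06,0],"rotation":[0,0,0]},{"grip":1,"delta_pos":[-0.9,0.15,0],"rotation":[0,0,0]}]' >/dev/null
python3 -m creep '[{"grip":1,"delta_pos":[-0.4,0.06,0],"rotation":[0,0,0]},{"grip":1,"delta_pos":[-0.93,0.16,0],"rotation":[0,0,0]},{"grip":1,"delta_pos":[-0.93,0.16,0],"rotation":[0,0,0]},{"grip":1,"delta_pos":[-0.93,0.16,0],"rotation":[0,0,0]},{"grip":1,"delta_pos":[-0.93,0.16,0],"rotation":[0,0,0]}]' >/dev/null
python3 plan.py 453.2 14.7 175 -102.15
```

```text
t 21.3 pos [454.2  10.3 216.6] rpy [ 1.800e+02 -1.000e-01 -1.021e+02] j [ 26.   1. -29.   0. -61. -38.] open 55.2 F [-0.1 -0.2 -2.2]
turn [ 0.    -0.001  0.   ] shift after turn [-0.041  0.019  0.416] without turn [-0.042  0.019  0.416]
```

```bash
python3 -m creep '[{"grip":1,"delta_pos":[-0.042,0.019,0],"rotation":[0,0,0]},{"grip":1,"delta_pos":[-0.042,0.019,0.12],"rotation":[0,0,0]},{"grip":1,"delta_pos":[-0.042,0.019,0.25],"rotation":[0,0,0]},{"grip":1,"delta_pos":[-0.042,0.019,0.35],"rotation":[0,0,0]},{"grip":1,"delta_pos":[-0.042,0.019,0.35],"rotation":[0,0,0]}]' 
python3 plan.py 453.2 14.7 129 -102.15
```

```text
clock: 21.8
tool_pos: [0.4528, 0.0144, 0.1807]
orientation: [179.9, -0.1, -102.3]
force: [-0.4, -0.2, -1.1]
opening: 0.0552
gripper_force: 30.0
t 21.8 pos [452.8  14.4 180.7] rpy [ 1.799e+02 -1.000e-01 -1.023e+02] j [ 27.   3. -32.   0. -56. -39.] open 55.2 F [-0.4 -0.2 -1.1]
turn [ 0.001 -0.001 -0.001] shift after turn [-0.004 -0.003  0.517] without turn [-0.005 -0.004  0.517]
```

```bash
python3 -m creep '[{"grip":1,"delta_pos":[-0.004,-0.004,0.12],"rotation":[0,0,0]},{"grip":1,"delta_pos":[-0.004,-0.004,0.24],"rotation":[0,0,0]},{"grip":1,"delta_pos":[-0.004,-0.004,0.36],"rotation":[0,0,0]},{"grip":1,"delta_pos":[-0.004,-0.004,0.5],"rotation":[0,0,0]},{"grip":1,"delta_pos":[-0.004,-0.004,0.52],"rotation":[0,0,0]}]' 
python3 -m creep '[{"grip":1,"delta_pos":[0,0,0.005],"rotation":[0,0,0]},{"grip":1,"delta_pos":[0,0,0.005],"rotation":[0,0,0]},{"grip":0.1,"delta_pos":[0,0,0.005],"rotation":[0,0,0]},{"grip":0.1,"delta_pos":[0,0,0.005],"rotation":[0,0,0]},{"grip":0.1,"delta_pos":[0,0,0.005],"rotation":[0,0,0]}]' 
python3 -m creep '[{"grip":0.1,"delta_pos":[0,0,0],"rotation":[0,0,0]},{"grip":0,"delta_pos":[0,0,-0.3],"rotation":[0,0,0]},{"grip":0,"delta_pos":[0,0,-0.8],"rotation":[0,0,0]},{"grip":0,"delta_pos":[0,0,-1],"rotation":[0,0,0]},{"grip":0,"delta_pos":[0,0,-1],"rotation":[0,0,0]}]' >/dev/null
python3 plan.py 570.7 -440.8 250 -88.3
```

```text
clock: 22.3
tool_pos: [0.4538, 0.0151, 0.1295]
orientation: [180.0, -0.1, -102.2]
force: [-0.2, -0.5, -1.9]
opening: 0.0549
gripper_force: 30.0
clock: 22.8
tool_pos: [0.4548, 0.0158, 0.1306]
orientation: [-179.9, 0.0, -102.2]
force: [0.2, -0.0, 0.2]
opening: 0.0737
gripper_force: 0.0
t 23.3 pos [456.2  16.2 233.7] rpy [-179.6    0.2 -102.2] j [ 27.  -0. -27.   0. -62. -39.] open 87.4 F [-0.1  0.3 -0.9]
turn [-0.005  0.002 -0.154] shift after turn [ 4.602 -1.009 -0.163] without turn [ 4.225 -2.085 -0.164]
```

```bash
python3 -m creep '[{"grip":0,"delta_pos":[0,0,0],"rotation":[-0.004,0,-0.154]},{"grip":0,"delta_pos":[0,0,0],"rotation":[-0.004,0,-0.154]},{"grip":0,"delta_pos":[0,0,0],"rotation":[-0.004,0,-0.154]}]' >/dev/null
python3 -m creep '[{"grip":0,"delta_pos":[0.9,-0.2,0],"rotation":[0,0,0]},{"grip":0,"delta_pos":[0.9,-0.2,0],"rotation":[0,0,0]}]' >/dev/null
python3 -m creep '[{"grip":0,"delta_pos":[0.9,-0.2,0],"rotation":[0,0,0]},{"grip":0,"delta_pos":[0.9,-0.2,0],"rotation":[0,0,0]}]' >/dev/null
python3 - <<'E'
from h import *
s=ctrl.snapshot("scene"); t=ctrl.snapshot("top")
print("plate",blobs(t,(100,110,30),(125,255,255),.012,500,(430,180,520,230)))
a=s["color"][120:240,165:375,::-1]
cv2.imwrite("pics/p3.png",cv2.resize(a,(788,450),interpolation=2))
E
python3 -m creep '[{"grip":0,"delta_pos":[0.9,-0.2,0],"rotation":[0,0,0]},{"grip":0,"delta_pos":[0.9,-0.2,0],"rotation":[0,0,0]}]' >/dev/null
python3 -m creep '[{"grip":0,"delta_pos":[0.9,-0.2,0],"rotation":[0,0,0]},{"grip":0,"delta_pos":[0.9,-0.2,0],"rotation":[0,0,0]}]' >/dev/null
python3 -m creep '[{"grip":0,"delta_pos":[0.95,-0.2,0],"rotation":[0,0,0]},{"grip":0,"delta_pos":[0.95,-0.2,0],"rotation":[0,0,0]},{"grip":0,"delta_pos":[0.95,-0.2,0],"rotation":[0,0,0]},{"grip":0,"delta_pos":[0.95,-0.2,0],"rotation":[0,0,0]}]' >/dev/null
python3 plan.py 570.7 -440.8 52 -88.3
```

```text
plate [[549.2, -475.0, 114.2, 31.1, -88.3, 3167.1, np.float64(482.6), np.float64(210.9)], [595.4, -470.7, 119.6, 28.9, -89.2, 2530.5, np.float64(480.9), np.float64(194.3)]]
t 24.9 pos [ 566.8 -436.9  227.2] rpy [ 1.796e+02  1.000e-01 -8.860e+01] j [-22.  25.   5.   0. -70.  23.] open 87.8 F [-0.6  1.   0.2]
turn [ 0.005  0.001 -0.003] shift after turn [ 0.04  -0.038  1.752] without turn [ 0.043 -0.05   1.751]
```

View pics/p3.png

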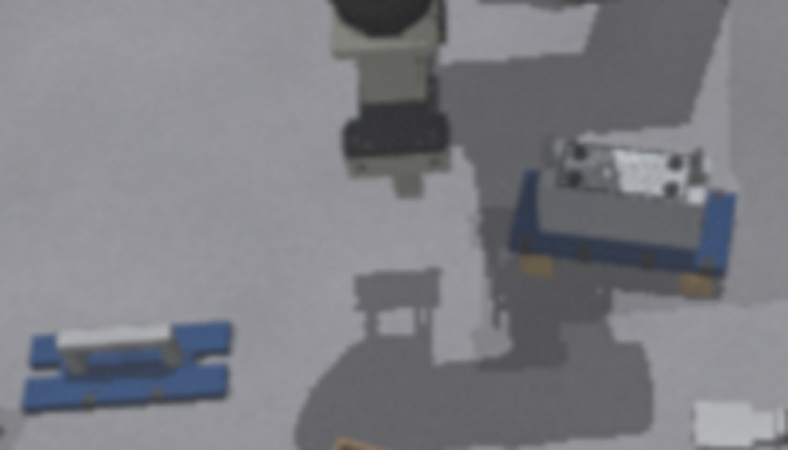

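The picture shows all three cassettes stacked flush on the pack, and the pressure plate still where it was. Next is the plate's handle.

```bash
python3 -m creep '[{"grip":0,"delta_pos":[0.042,-0.045,0.5],"rotation":[0.003,0,-0.003]},{"grip":0,"delta_pos":[0.042,-0.045,1],"rotation":[0.003,0,-0.003]},{"grip":0,"delta_pos":[0.042,-0.045,1],"rotation":[0.003,0,-0.003]}]' >/dev/null
python3 -m creep '[{"grip":0,"delta_pos":[0,0,0.4],"rotation":[0,0,0]},{"grip":0,"delta_pos":[0,0,0.7],"rotation":[0,0,0]},{"grip":0,"delta_pos":[0,0,0.74],"rotation":[0,0,0]},{"grip":0,"delta_pos":[0,0,0.74],"rotation":[0,0,0]},{"grip":0,"delta_pos":[0,0,0.74],"rotation":[0,0,0]}]' >/dev/null
python3 plan.py 570.7 -440.8 52 -88.3
python3 -m creep '[{"grip":1,"delta_pos":[0,0,0],"rotation":[0,0,0]},{"grip":1,"delta_pos":[0,0,0],"rotation":[0,0,0]},{"grip":1,"delta_pos":[0,0,0],"rotation":[0,0,0]},{"grip":1,"delta_pos":[0,0,0],"rotation":[0,0,0]},{"grip":1,"delta_pos":[0,0,0],"rotation":[0,0,0]}]'
python3 -m creep '[{"grip":1,"delta_pos":[0,0,0],"rotation":[0,0,0]},{"grip":1,"delta_pos":[0,0,0],"rotation":[0,0,0]},{"grip":1,"delta_pos":[0,0,0],"rotation":[0,0,0]},{"grip":1,"delta_pos":[0,0,0],"rotation":[0,0,0]},{"grip":1,"delta_pos":[0,0,0],"rotation":[0,0,0]}]'
python3 plan.py 570.7 -440.8 52 -88.3
```

```text
t 25.7 pos [ 573.2 -440.8   58.5] rpy [-1.798e+02 -1.000e-01 -8.800e+01] j [-22.  33.  -5.   0. -52.  24.] open 88.1 F [0.1 0.1 0.4]
turn [-0.002 -0.001  0.003] shift after turn [-0.     0.025  0.065] without turn [-0.001  0.025  0.065]
clock: 26.2
tool_pos: [0.5715, -0.4403, 0.0555]
orientation: [-180.0, 0.0, -88.1]
force: [0.2, 0.2, 0.2]
opening: 0.0532
gripper_force: 0.0
clock: 26.7
tool_pos: [0.5709, -0.4402, 0.0552]
orientation: [179.9, 0.1, -88.1]
force: [-2.0, 0.7, 1.2]
opening: 0.0178
gripper_force: 30.0
t 26.7 pos [ 570.9 -440.2   55.2] rpy [ 1.799e+02  1.000e-01 -8.810e+01] j [-22.  34.  -5.  -0. -52.  24.] open 17.8 F [-2.   0.7  1.2]
turn [0.001 0.001 0.002] shift after turn [0.005 0.002 0.032] without turn [0.005 0.002 0.032]
```

```bash
python3 -m creep '[{"grip":1,"delta_pos":[0,0,-0.15],"rotation":[0,0,0]},{"grip":1,"delta_pos":[0,0,-0.4],"rotation":[0,0,0]},{"grip":1,"delta_pos":[0,0,-0.7],"rotation":[0,0,0]},{"grip":1,"delta_pos":[0,0,-0.9],"rotation":[0,0,0]},{"grip":1,"delta_pos":[0,0,-0.9],"rotation":[0,0,0]}]' 
python3 -m creep '[{"grip":1,"delta_pos":[0,0,-0.3],"rotation":[0,0,0.05]},{"grip":1,"delta_pos":[0,0,-0.6],"rotation":[0,0,0.1]},{"grip":1,"delta_pos":[0,0,-0.8],"rotation":[0,0,0.155]},{"grip":1,"delta_pos":[0,0,-0.8],"rotation":[0,0,0.155]},{"grip":1,"delta_pos":[0,0,-0.8],"rotation":[0,0,0.155]}]' 
python3 plan.py 453.5 16 225 -102.15
```

```text
clock: 27.2
tool_pos: [0.5732, -0.4411, 0.1493]
orientation: [-179.7, -0.1, -88.1]
force: [1.0, -0.7, -6.7]
opening: 0.0177
gripper_force: 30.0
clock: 27.7
tool_pos: [0.571, -0.4396, 0.2233]
orientation: [179.9, 0.1, -101.9]
force: [-0.1, 0.2, -8.5]
opening: 0.0177
gripper_force: 30.0
t 27.7 pos [ 571.  -439.6  223.3] rpy [ 1.799e+02  1.000e-01 -1.019e+02] j [-22.  26.   5.  -0. -70.  10.] open 17.7 F [-0.1  0.2 -8.5]
turn [0.001 0.001 0.003] shift after turn [-4.207  2.107 -0.017] without turn [-4.216e+00  2.090e+00 -4.000e-03]
```

```bash
python3 -m creep '[{"grip":1,"delta_pos":[-0.3,0.15,-0.05],"rotation":[0,0,0.003]},{"grip":1,"delta_pos":[-0.6,0.3,-0.05],"rotation":[0,0,0.003]},{"grip":1,"delta_pos":[-0.85,0.42,-0.05],"rotation":[0,0,0.003]}]' >/dev/null
python3 -m creep '[{"grip":1,"delta_pos":[-0.35,0.17,0],"rotation":[0,0,0]},{"grip":1,"delta_pos":[-0.7,0.35,0],"rotation":[0,0,0]},{"grip":1,"delta_pos":[-0.85,0.42,0],"rotation":[0,0,0]}]' >/dev/null
python3 -m creep '[{"grip":1,"delta_pos":[-0.35,0.17,0],"rotation":[0,0,0]},{"grip":1,"delta_pos":[-0.7,0.35,0],"rotation":[0,0,0]},{"grip":1,"delta_pos":[-0.85,0.42,0],"rotation":[0,0,0]}]' >/dev/null
python3 -m creep '[{"grip":1,"delta_pos":[-0.35,0.17,0],"rotation":[0,0,0]},{"grip":1,"delta_pos":[-0.7,0.35,0],"rotation":[0,0,0]},{"grip":1,"delta_pos":[-0.85,0.42,0],"rotation":[0,0,0]}]' >/dev/null
python3 -m creep '[{"grip":1,"delta_pos":[-0.35,0.17,0],"rotation":[0,0,0]},{"grip":1,"delta_pos":[-0.7,0.35,0],"rotation":[0,0,0]},{"grip":1,"delta_pos":[-0.8,0.42,0],"rotation":[0,0,0]},{"grip":1,"delta_pos":[-0.8,0.42,0],"rotation":[0,0,0]},{"grip":1,"delta_pos":[-0.8,0.42,0],"rotation":[0,0,0]}]' 
python3 plan.py 453.5 16 190 -102.15
```

```text
clock: 29.4
tool_pos: [0.4549, 0.0145, 0.2297]
orientation: [179.9, -0.0, -102.2]
force: [0.5, -0.4, -6.0]
opening: 0.0175
gripper_force: 30.0
t 29.4 pos [454.9  14.5 229.7] rpy [ 179.9   -0.  -102.2] j [ 27.   0. -27.  -0. -63. -39.] open 17.5 F [ 0.5 -0.4 -6. ]
turn [ 0.001 -0.    -0.   ] shift after turn [-0.012  0.017  0.397] without turn [-0.012  0.016  0.397]
```

```bash
python3 -m creep '[{"grip":1,"delta_pos":[-0.012,0.016,0],"rotation":[0,0,0]},{"grip":1,"delta_pos":[-0.012,0.016,0.12],"rotation":[0,0,0]},{"grip":1,"delta_pos":[-0.012,0.016,0.24],"rotation":[0,0,0]},{"grip":1,"delta_pos":[-0.012,0.016,0.34],"rotation":[0,0,0]},{"grip":1,"delta_pos":[-0.012,0.016,0.34],"rotation":[0,0,0]}]' 
python3 plan.py 453.5 16 166 -102.15
```

```text
clock: 29.9
tool_pos: [0.4528, 0.0154, 0.1943]
orientation: [179.8, -0.1, -102.3]
force: [-0.4, -0.2, -5.9]
opening: 0.018
gripper_force: 30.0
t 29.9 pos [452.8  15.4 194.3] rpy [ 1.798e+02 -1.000e-01 -1.023e+02] j [ 27.   2. -31.  -0. -58. -39.] open 18.0 F [-0.4 -0.2 -5.9]
turn [ 0.002 -0.001 -0.002] shift after turn [-0.007 -0.006  0.283] without turn [-0.007 -0.007  0.283]
```

```bash
python3 -m creep '[{"grip":1,"delta_pos":[-0.007,-0.007,0.1],"rotation":[0,0,0]},{"grip":1,"delta_pos":[-0.007,-0.007,0.2],"rotation":[0,0,0]},{"grip":1,"delta_pos":[-0.007,-0.007,0.28],"rotation":[0,0,0]},{"grip":1,"delta_pos":[-0.007,-0.007,0.28],"rotation":[0,0,0]},{"grip":1,"delta_pos":[-0.007,-0.007,0.28],"rotation":[0,0,0]}]' 
python3 - <<'E'
from h import *
s=ctrl.snapshot("scene")
cv2.imwrite("pics/p4.png",cv2.resize(s["color"][110:210,280:380,::-1],(500,500),interpolation=2))
E
```

```text
clock: 30.4
tool_pos: [0.4549, 0.0167, 0.1685]
orientation: [180.0, 0.0, -102.3]
force: [0.6, -0.5, -6.6]
opening: 0.0177
gripper_force: 30.0
```

View pics/p4.png

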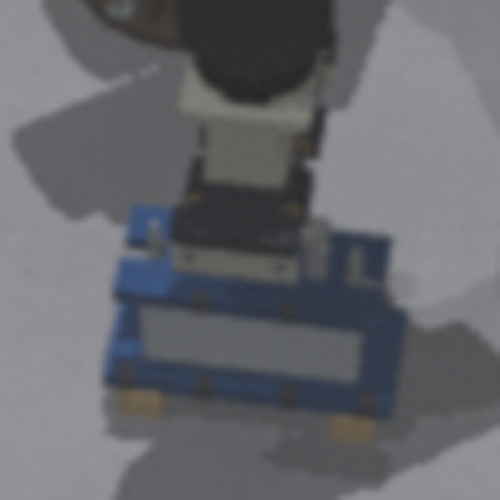

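Both bar tips show through the plate's notches (crop 155,235 and 355,262). Setting it down the last 3 mm.

```bash
python3 -m creep '[{"grip":1,"delta_pos":[0.01,0.01,0.02],"rotation":[0,0,0]},{"grip":1,"delta_pos":[0.01,0.01,0.04],"rotation":[0,0,0]},{"grip":1,"delta_pos":[0.01,0.01,0.05],"rotation":[0,0,0]},{"grip":1,"delta_pos":[0.01,0.01,0.05],"rotation":[0,0,0]}]' 
python3 -m creep '[{"grip":0.5,"delta_pos":[0,0,0],"rotation":[0,0,0]},{"grip":0.5,"delta_pos":[0,0,0],"rotation":[0,0,0]},{"grip":0.5,"delta_pos":[0,0,0],"rotation":[0,0,0]},{"grip":0.5,"delta_pos":[0,0,0],"rotation":[0,0,0]},{"grip":0.5,"delta_pos":[0,0,0],"rotation":[0,0,0]}]' 
python3 -m creep '[{"grip":0.4,"delta_pos":[0,0,-0.3],"rotation":[0,0,0]},{"grip":0.4,"delta_pos":[0,0,-0.8],"rotation":[0,0,0]},{"grip":0.4,"delta_pos":[0,0,-0.8],"rotation":[0,0,0]},{"grip":0.4,"delta_pos":[0,0,-0.8],"rotation":[0,0,0]}]' >/dev/null
python3 plan.py 604 339 240 -90
```

```text
clock: 30.85
tool_pos: [0.454, 0.0158, 0.1656]
orientation: [-179.9, 0.0, -102.3]
force: [-7.6, -0.2, 15.2]
opening: 0.0179
gripper_force: 30.0
clock: 31.35
tool_pos: [0.4538, 0.016, 0.1636]
orientation: [-180.0, 0.0, -102.3]
force: [0.0, 0.1, -0.5]
opening: 0.0432
gripper_force: 0.0
t 31.8 pos [454.3  16.2 244.7] rpy [-1.799e+02  1.000e-01 -1.023e+02] j [ 27.  -1. -26.  -0. -64. -39.] open 52.6 F [-0.6 -0.1 -1. ]
turn [-0.001  0.001 -0.137] shift after turn [-3.228 -1.497  0.047] without turn [-3.473 -0.775  0.057]
```

```bash
python3 -m creep '[{"grip":0.4,"delta_pos":[0,0,0],"rotation":[0,0,-0.137]},{"grip":0.4,"delta_pos":[0,0,0],"rotation":[0,0,-0.137]},{"grip":0.4,"delta_pos":[0,0,0],"rotation":[0,0,-0.137]}]' >/dev/null
python3 -m creep '[{"grip":0.4,"delta_pos":[-0.9,-0.1,0],"rotation":[0,0,0]},{"grip":0.4,"delta_pos":[-0.9,-0.1,0],"rotation":[0,0,0]}]' >/dev/null
python3 -m creep '[{"grip":0.4,"delta_pos":[-0.9,-0.1,0],"rotation":[0,0,0]},{"grip":0.4,"delta_pos":[-0.9,-0.1,0],"rotation":[0,0,0]},{"grip":0.4,"delta_pos":[-0.9,-0.1,0],"rotation":[0,0,0]}]' >/dev/null
cat > scr.py <<'E'
from h import *
for nm,r in(("top",(140,150,310,225)),("scene",(340,195,465,250))):
    s=ctrl.snapshot(nm)
    print(nm,"handle",blobs(s,(0,60,20),(18,255,130),.02,600,r),"\n  blade",blobs(s,(0,0,132 if nm=="top" else 168),(180,45,255),.01,1500,r,1))
    if nm=="top": print("plate",blobs(s,(100,110,30),(125,255,255),.122,500,(270,220,360,280)))
E
python3 scr.py; python3 plan.py 604 339 240 -90
```

```text
top handle [[604.2, 335.3, 77.6, 25.2, -89.3, 1314.0, np.float64(200.6), np.float64(197.0)], [675.3, 182.9, 78.1, 25.6, 84.8, 1826.0, np.float64(254.3), np.float64(172.4)], [716.4, 296.6, 85.5, 38.5, 42.4, 2266.9, np.float64(214.6), np.float64(158.9)]] 
  blade []
plate [[452.8, 12.8, 190.7, 84.2, 77.9, 14749.5, np.float64(312.8), np.float64(248.6)]]
scene handle [[718.8, 294.9, 76.0, 42.5, 39.9, 2288.7, np.float64(422.2), np.float64(241.2)], [680.2, 183.6, 70.7, 20.6, 84.8, 1301.1, np.float64(386.2), np.float64(232.8)], [608.7, 336.1, 70.3, 20.5, -89.7, 1285.8, np.float64(428.5), np.float64(212.2)]] 
  blade [[668.1, 100.2, 66.8, 42.0, 84.9, 1738.8, np.float64(359.1), np.float64(233.5)], [604.5, 253.4, 64.3, 41.4, -89.6, 2134.9, np.float64(402.7), np.float64(214.2)]]
t 32.6 pos [473.1 196.5 242.4] rpy [ 1.799e+02 -1.000e-01 -9.000e+01] j [ 45.   5. -20.  -0. -65. -44.] open 52.9 F [-0.5 -0.8  1.2]
turn [ 0.001 -0.001  0.   ] shift after turn [-1.425 -1.309  0.024] without turn [-1.425 -1.31   0.02 ]
```

```bash
python3 -m creep '[{"grip":0.4,"delta_pos":[-0.75,-0.65,0],"rotation":[0,0,0]},{"grip":0.4,"delta_pos":[-0.75,-0.65,0],"rotation":[0,0,0]},{"grip":0.4,"delta_pos":[-0.75,-0.65,0.3],"rotation":[0,0,0]}]' >/dev/null
python3 -m creep '[{"grip":0.4,"delta_pos":[-0.65,-0.66,0],"rotation":[0,0,0]},{"grip":0.4,"delta_pos":[-0.65,-0.66,0],"rotation":[0,0,0]},{"grip":0.4,"delta_pos":[-0.65,-0.66,0.5],"rotation":[0,0,0]},{"grip":0.4,"delta_pos":[-0.65,-0.66,0.9],"rotation":[0,0,0]},{"grip":0.4,"delta_pos":[-0.65,-0.66,0.9],"rotation":[0,0,0]}]' >/dev/null
python3 plan.py 604.2 337 25 -90
```

```text
t 33.5 pos [601.4 332.2 116.7] rpy [179.4  -0.4 -90.2] j [ 45.  28.  -6.  -0. -57. -45.] open 52.8 F [-1.4 -0.3 -0.5]
turn [ 0.006 -0.004 -0.002] shift after turn [-0.048 -0.028  0.917] without turn [-0.054 -0.037  0.916]
```

```bash
python3 -m creep '[{"grip":0.4,"delta_pos":[-0.04,-0.02,0.3],"rotation":[0,0,0]},{"grip":0.4,"delta_pos":[-0.04,-0.02,0.6],"rotation":[0,0,0]},{"grip":0.4,"delta_pos":[-0.04,-0.02,0.75],"rotation":[0,0,0]},{"grip":0.4,"delta_pos":[-0.04,-0.02,0.75],"rotation":[0,0,0]},{"grip":0.4,"delta_pos":[-0.04,-0.02,0.75],"rotation":[0,0,0]}]' >/dev/null
python3 plan.py 604.2 337 25 -90
```

```text
t 34.0 pos [607.5 340.2  50.6] rpy [-1.799e+02  1.000e-01 -9.000e+01] j [ 45.  32.  -9.   0. -49. -45.] open 52.7 F [0.3 0.1 1.1]
turn [-0.001  0.001  0.   ] shift after turn [0.032 0.033 0.256] without turn [0.033 0.033 0.256]
```

```bash
python3 -m creep '[{"grip":0.4,"delta_pos":[0.02,0.02,0.1],"rotation":[0,0,0]},{"grip":0.4,"delta_pos":[0.02,0.02,0.2],"rotation":[0,0,0]},{"grip":0.4,"delta_pos":[0.02,0.02,0.23],"rotation":[0,0,0]},{"grip":0.4,"delta_pos":[0.02,0.02,0.23],"rotation":[0,0,0]},{"grip":0.4,"delta_pos":[0.02,0.02,0.23],"rotation":[0,0,0]}]' >/dev/null
python3 -m creep '[{"grip":1,"delta_pos":[0,0,0],"rotation":[0,0,0]},{"grip":1,"delta_pos":[0,0,0],"rotation":[0,0,0]},{"grip":1,"delta_pos":[0,0,0],"rotation":[0,0,0]},{"grip":1,"delta_pos":[0,0,0],"rotation":[0,0,0]},{"grip":1,"delta_pos":[0,0,0],"rotation":[0,0,0]}]'
python3 -m creep '[{"grip":1,"delta_pos":[0,0,0],"rotation":[0,0,0]},{"grip":1,"delta_pos":[0,0,0],"rotation":[0,0,0]}]' >/dev/null
python3 plan.py 604.2 337 25 -90
python3 -m creep '[{"grip":1,"delta_pos":[0,0,-0.2],"rotation":[0,0,0]},{"grip":1,"delta_pos":[0,0,-0.6],"rotation":[0,0,0]},{"grip":1,"delta_pos":[0,0,-1],"rotation":[0,0,0]},{"grip":1,"delta_pos":[0,0,-1],"rotation":[0,0,0]}]'
python3 -m creep '[{"grip":1,"delta_pos":[0,0,-0.5],"rotation":[0,0,0]},{"grip":1,"delta_pos":[0,0,-1],"rotation":[0,0,0]},{"grip":1,"delta_pos":[0,0,-1],"rotation":[0,0,0]}]'
```

```text
clock: 34.95
tool_pos: [0.6046, 0.3381, 0.0259]
orientation: [-180.0, 0.0, -90.0]
force: [-0.4, -0.2, 0.5]
opening: 0.0256
gripper_force: 30.0
t 35.1 pos [604.6 338.2  25.9] rpy [-180.    0.  -90.] j [ 45.  33. -10.  -0. -46. -45.] open 25.4 F [-0.9  0.6  1.3]
turn [-0.  0.  0.] shift after turn [0.012 0.004 0.009] without turn [0.012 0.004 0.009]
clock: 35.55
tool_pos: [0.6074, 0.34, 0.1324]
orientation: [-179.5, 0.4, -89.9]
force: [0.6, 0.5, -0.8]
opening: 0.0252
gripper_force: 30.0
clock: 35.85
tool_pos: [0.6076, 0.3398, 0.2341]
orientation: [-179.4, 0.4, -89.9]
force: [1.9, 0.1, -0.5]
opening: 0.0259
gripper_force: 30.0
```

```bash
python3 -m creep '[{"grip":1,"delta_pos":[0,0,0],"rotation":[0,0,0.36]},{"grip":1,"delta_pos":[0,0,0],"rotation":[0,0,0.36]},{"grip":1,"delta_pos":[0,0,0],"rotation":[0,0,0.36]},{"grip":1,"delta_pos":[0,0,0],"rotation":[0,0,0.36]}]' >/dev/null
python3 -m creep '[{"grip":1,"delta_pos":[0,0,0],"rotation":[0,0,0.36]},{"grip":1,"delta_pos":[0,0,0],"rotation":[0,0,0.36]},{"grip":1,"delta_pos":[0,0,0],"rotation":[0,0,0.36]},{"grip":1,"delta_pos":[0,0,0],"rotation":[0,0,0.36]}]' >/dev/null
python3 -m creep '[{"grip":1,"delta_pos":[0,0,0],"rotation":[0,0,0.36]},{"grip":1,"delta_pos":[0,0,0],"rotation":[0,0,0.36]},{"grip":1,"delta_pos":[0,0,0],"rotation":[0,0,0.36]},{"grip":1,"delta_pos":[0,0,0],"rotation":[0,0,0.36]},{"grip":1,"delta_pos":[0,0,0],"rotation":[0,0,0.36]}]'
python3 plan.py 500.9 374 152 173 -30
```

```text
clock: 37.15
tool_pos: [0.6043, 0.3379, 0.2249]
orientation: [180.0, -0.0, 172.7]
force: [-0.5, 0.3, -1.6]
opening: 0.0259
gripper_force: 30.0
t 37.1 pos [604.3 337.9 224.9] rpy [180.   -0.  172.7] j [  45.   23.    1.   -0.  -68. -143.] open 25.9 F [-0.5  0.3 -1.6]
turn [-0.001 -0.334 -0.003] shift after turn [1.292 0.232 0.096] without turn [1.071 0.227 0.73 ]
```

```bash
python3 -m creep '[{"grip":1,"delta_pos":[0,0,0],"rotation":[0,-0.333,-0.003]},{"grip":1,"delta_pos":[0,0,0],"rotation":[0,-0.333,-0.003]},{"grip":1,"delta_pos":[0,0,0],"rotation":[0,-0.333,-0.003]},{"grip":1,"delta_pos":[0,0,0],"rotation":[0,-0.333,-0.003]},{"grip":1,"delta_pos":[0,0,0],"rotation":[0,-0.333,-0.003]}]'
python3 -m creep '[{"grip":1,"delta_pos":[0.5,0.2,0],"rotation":[0,0,0]},{"grip":1,"delta_pos":[0.9,0.23,0],"rotation":[0,0,0]},{"grip":1,"delta_pos":[0.9,0.23,0.1],"rotation":[0,0,0]},{"grip":1,"delta_pos":[0.9,0.23,0.1],"rotation":[0,0,0]},{"grip":1,"delta_pos":[0.9,0.23,0.1],"rotation":[0,0,0]}]'
python3 plan.py 500.9 374 152 173 -30
```

```text
clock: 37.65
tool_pos: [0.6214, 0.3296, 0.2467]
orientation: [-179.6, 26.5, 175.2]
force: [0.5, -0.1, -1.0]
opening: 0.0256
gripper_force: 30.0
clock: 38.15
tool_pos: [0.5687, 0.3528, 0.2168]
orientation: [-179.5, 22.8, 176.7]
force: [0.1, 0.5, -0.9]
opening: 0.0255
gripper_force: 30.0
t 38.1 pos [568.7 352.8 216.8] rpy [-179.5   22.8  176.7] j [  57.   13.  -30.   32.  -40. -174.] open 25.5 F [ 0.1  0.5 -0.9]
turn [ 0.013 -0.08   0.037] shift after turn [0.929 0.128 0.212] without turn [0.886 0.175 0.33 ]
```

Joint 6 runs to its limit in this grasp. I'll set the scraper down here and regrip it half a turn round.

```bash
python3 -m creep '[{"grip":1,"delta_pos":[0,0,0],"rotation":[0,0.26,0.03]},{"grip":1,"delta_pos":[0,0,0],"rotation":[0,0.26,0.03]},{"grip":1,"delta_pos":[0,0,0],"rotation":[0,0.26,0.03]},{"grip":1,"delta_pos":[0,0,0],"rotation":[0,0.26,0.03]},{"grip":1,"delta_pos":[0,0,0],"rotation":[0,0.26,0.03]}]'
python3 plan.py 575 350 60 173 0
```

```text
clock: 38.65
tool_pos: [0.5698, 0.352, 0.2163]
orientation: [179.9, -0.5, 173.8]
force: [0.6, -0.1, -1.5]
opening: 0.0262
gripper_force: 30.0
t 38.6 pos [569.8 352.  216.3] rpy [179.9  -0.5 173.8] j [  48.   21.   -2.   -1.  -67. -144.] open 26.2 F [ 0.6 -0.1 -1.5]
turn [ 0.001 -0.006  0.008] shift after turn [-0.054 -0.014  1.563] without turn [-0.068 -0.016  1.563]
```

```bash
python3 -m creep '[{"grip":1,"delta_pos":[0,0,0.4],"rotation":[0,-0.006,0.008]},{"grip":1,"delta_pos":[0,0,0.8],"rotation":[0,-0.006,0.008]},{"grip":1,"delta_pos":[0,0,1],"rotation":[0,-0.006,0.008]},{"grip":1,"delta_pos":[0,0,1],"rotation":[0,-0.006,0.008]}]' >/dev/null
python3 -m creep '[{"grip":1,"delta_pos":[0,0,0.3],"rotation":[0,0,0]},{"grip":1,"delta_pos":[0,0,0.6],"rotation":[0,0,0]},{"grip":1,"delta_pos":[0,0,0.75],"rotation":[0,0,0]},{"grip":1,"delta_pos":[0,0,0.75],"rotation":[0,0,0]},{"grip":1,"delta_pos":[0,0,0.75],"rotation":[0,0,0]}]'
python3 plan.py 575 350 27 173 0
```

```text
clock: 39.55
tool_pos: [0.5675, 0.3536, 0.0435]
orientation: [179.9, 0.0, 173.2]
force: [0.2, 0.9, -0.5]
opening: 0.0252
gripper_force: 30.0
t 39.5 pos [567.5 353.6  43.5] rpy [179.9   0.  173.2] j [  49.   30.  -13.   -0.  -46. -145.] open 25.2 F [ 0.2  0.9 -0.5]
turn [0.001 0.    0.003] shift after turn [-0.079 -0.026  0.165] without turn [-0.079 -0.027  0.165]
```

```bash
python3 -m creep '[{"grip":1,"delta_pos":[0,0,0.08],"rotation":[0,0,0]},{"grip":1,"delta_pos":[0,0,0.15],"rotation":[0,0,0]},{"grip":1,"delta_pos":[0,0,0.16],"rotation":[0,0,0]},{"grip":1,"delta_pos":[0,0,0.16],"rotation":[0,0,0]},{"grip":1,"delta_pos":[0,0,0.16],"rotation":[0,0,0]}]'
python3 -m creep '[{"grip":0.4,"delta_pos":[0,0,0],"rotation":[0,0,0]},{"grip":0.4,"delta_pos":[0,0,0],"rotation":[0,0,0]},{"grip":0.4,"delta_pos":[0,0,0],"rotation":[0,0,0]},{"grip":0.4,"delta_pos":[0,0,0],"rotation":[0,0,0]},{"grip":0.4,"delta_pos":[0,0,0],"rotation":[0,0,0]}]'
python3 -m creep '[{"grip":0.4,"delta_pos":[0,0,-0.4],"rotation":[0,0,0]},{"grip":0.4,"delta_pos":[0,0,-0.9],"rotation":[0,0,-0.1]},{"grip":0.4,"delta_pos":[0,0,-0.9],"rotation":[0,0,-0.4]},{"grip":0.4,"delta_pos":[0,0,-0.9],"rotation":[0,0,-0.4]},{"grip":0.4,"delta_pos":[0,0,-0.9],"rotation":[0,0,-0.4]}]' >/dev/null
python3 -m creep '[{"grip":0.4,"delta_pos":[0,0,0],"rotation":[0,0,-0.4]},{"grip":0.4,"delta_pos":[0,0,0],"rotation":[0,0,-0.4]},{"grip":0.4,"delta_pos":[0,0,0],"rotation":[0,0,-0.4]},{"grip":0.4,"delta_pos":[0,0,0],"rotation":[0,0,-0.4]},{"grip":0.4,"delta_pos":[0,0,0],"rotation":[0,0,-0.4]}]' >/dev/null
python3 -m creep '[{"grip":0.4,"delta_pos":[0,0,0],"rotation":[0,0,-0.4]},{"grip":0.4,"delta_pos":[0,0,0],"rotation":[0,0,-0.4]},{"grip":0.4,"delta_pos":[0,0,0],"rotation":[0,0,-0.4]},{"grip":0.4,"delta_pos":[0,0,0],"rotation":[0,0,-0.4]},{"grip":0.4,"delta_pos":[0,0,0],"rotation":[0,0,-0.4]}]' >/dev/null
python3 -m creep '[{"grip":0.4,"delta_pos":[0,0,0],"rotation":[0,0,-0.4]},{"grip":0.4,"delta_pos":[0,0,0],"rotation":[0,0,-0.4]},{"grip":0.4,"delta_pos":[0,0,0],"rotation":[0,0,-0.4]},{"grip":0.4,"delta_pos":[0,0,0],"rotation":[0,0,-0.4]},{"grip":0.4,"delta_pos":[0,0,0],"rotation":[0,0,-0.4]}]' >/dev/null
python3 -m creep '[{"grip":0.4,"delta_pos":[0,0,0],"rotation":[0,0,-0.4]},{"grip":0.4,"delta_pos":[0,0,0],"rotation":[0,0,-0.4]},{"grip":0.4,"delta_pos":[0,0,0],"rotation":[0,0,-0.4]},{"grip":0.4,"delta_pos":[0,0,0],"rotation":[0,0,-0.4]},{"grip":0.4,"delta_pos":[0,0,0],"rotation":[0,0,-0.4]}]' >/dev/null
python3 scr.py
python3 plan.py 568 353 26 -7 0
```

```text
clock: 40.05
tool_pos: [0.5669, 0.353, 0.026]
orientation: [179.9, -0.1, 173.2]
force: [0.1, -0.1, -0.9]
opening: 0.0258
gripper_force: 30.0
clock: 40.55
tool_pos: [0.5669, 0.353, 0.026]
orientation: [179.9, -0.1, 173.2]
force: [0.1, -0.2, 0.7]
opening: 0.0519
gripper_force: 0.0
top handle [[675.2, 183.2, 77.5, 25.5, 84.8, 1813.6, np.float64(254.1), np.float64(172.4)], [716.2, 296.4, 86.1, 38.6, 42.4, 2282.0, np.float64(214.5), np.float64(158.9)]] 
  blade [[688.6, 139.0, 165.0, 56.8, 68.1, 3335.4, np.float64(270.4), np.float64(169.5)]]
plate [[452.8, 12.7, 190.4, 84.0, 78.0, 14708.3, np.float64(312.9), np.float64(248.6)]]
scene handle [[679.7, 183.6, 70.6, 19.9, 84.3, 1215.3, np.float64(386.3), np.float64(232.8)], [717.1, 293.1, 80.8, 43.2, 39.7, 2911.4, np.float64(422.2), np.float64(240.9)]] 
  blade [[667.1, 104.3, 77.4, 43.4, 86.4, 2609.5, np.float64(361.1), np.float64(232.3)]]
t 43.1 pos [566.9 352.8 115.9] rpy [-1.799e+02  1.000e-01 -8.800e+00] j [ 49.  26. -10.  -0. -55.  33.] open 52.5 F [ 1.  -0.  -0.2]
turn [-0.001  0.001 -0.02 ] shift after turn [ 0.01  -0.003  0.899] without turn [ 0.011 -0.002  0.899]
```

```bash
python3 -m creep '[{"grip":0.4,"delta_pos":[0,0,0.3],"rotation":[0,0,-0.022]},{"grip":0.4,"delta_pos":[0,0,0.6],"rotation":[0,0,-0.022]},{"grip":0.4,"delta_pos":[0,0,0.86],"rotation":[0,0,-0.022]},{"grip":0.4,"delta_pos":[0,0,0.86],"rotation":[0,0,-0.022]},{"grip":0.4,"delta_pos":[0,0,0.86],"rotation":[0,0,-0.022]}]'
python3 plan.py 566.9 353 26 -6.8 0
```

```text
clock: 43.65
tool_pos: [0.567, 0.3529, 0.0301]
orientation: [-180.0, 0.1, -6.6]
force: [0.2, 0.9, 1.2]
opening: 0.0528
gripper_force: 0.0
t 43.6 pos [567.  352.9  30.1] rpy [-1.8e+02  1.0e-01 -6.6e+00] j [ 49.  31. -14.  -0. -45.  35.] open 52.8 F [0.2 0.9 1.2]
turn [-0.     0.001  0.002] shift after turn [-0.001 -0.001  0.041] without turn [-0.001 -0.001  0.041]
```

```bash
python3 -m creep '[{"grip":0.4,"delta_pos":[0,0,0.03],"rotation":[0,0,0]},{"grip":0.4,"delta_pos":[0,0,0.03],"rotation":[0,0,0]},{"grip":1,"delta_pos":[0,0,0.03],"rotation":[0,0,0]},{"grip":1,"delta_pos":[0,0,0.03],"rotation":[0,0,0]},{"grip":1,"delta_pos":[0,0,0.03],"rotation":[0,0,0]}]'
python3 -m creep '[{"grip":1,"delta_pos":[0,0,0],"rotation":[0,0,0]},{"grip":1,"delta_pos":[0,0,0],"rotation":[0,0,0]},{"grip":1,"delta_pos":[0,0,0],"rotation":[0,0,0]},{"grip":1,"delta_pos":[0,0,0],"rotation":[0,0,0]}]'
python3 -m creep '[{"grip":1,"delta_pos":[0,0,-0.2],"rotation":[0,0,0]},{"grip":1,"delta_pos":[0,0,-0.6],"rotation":[0,0,0]},{"grip":1,"delta_pos":[0,0,-1],"rotation":[0,0,0]},{"grip":1,"delta_pos":[0,0,-1],"rotation":[0,0,0]}]' >/dev/null
python3 -m creep '[{"grip":1,"delta_pos":[0,0,-0.5],"rotation":[0,0,0]},{"grip":1,"delta_pos":[0,0,-0.9],"rotation":[0,0.05,0]},{"grip":1,"delta_pos":[0,0,-0.9],"rotation":[0,0.1,0]},{"grip":1,"delta_pos":[0,0,-0.9],"rotation":[0,0.15,0]}]'
python3 -m creep '[{"grip":1,"delta_pos":[0,0,0],"rotation":[0,0.09,0]},{"grip":1,"delta_pos":[0,0,0],"rotation":[0,0.18,0]},{"grip":1,"delta_pos":[0,0,0],"rotation":[0,0.18,0]},{"grip":1,"delta_pos":[0,0,0],"rotation":[0,0.18,0]}]'
python3 plan.py 500.9 374 152 -7 30
```

```text
clock: 44.15
tool_pos: [0.567, 0.3531, 0.0274]
orientation: [-179.9, 0.0, -6.5]
force: [-0.3, 0.3, 0.4]
opening: 0.0341
gripper_force: 0.0
clock: 44.55
tool_pos: [0.5669, 0.353, 0.0271]
orientation: [-179.9, 0.1, -6.4]
force: [-0.8, -0.1, 3.4]
opening: 0.0257
gripper_force: 30.0
clock: 45.35
tool_pos: [0.5674, 0.3535, 0.2184]
orientation: [-179.7, -13.7, -6.5]
force: [-0.1, -0.9, -2.2]
opening: 0.0259
gripper_force: 30.0
clock: 45.75
tool_pos: [0.5647, 0.3512, 0.2145]
orientation: [179.9, -29.6, -6.2]
force: [-0.6, -0.8, -1.9]
opening: 0.0259
gripper_force: 30.0
t 45.8 pos [564.7 351.2 214.5] rpy [179.9 -29.6  -6.2] j [ 57.  11. -39.  49. -36. -13.] open 25.9 F [-0.6 -0.8 -1.9]
turn [-0.003  0.005  0.007] shift after turn [-0.885 -0.149  0.211] without turn [-0.881 -0.158  0.218]
```

```bash
python3 -m creep '[{"grip":1,"delta_pos":[-0.4,-0.08,0.1],"rotation":[-0.003,0.005,0.007]},{"grip":1,"delta_pos":[-0.7,-0.15,0.15],"rotation":[-0.003,0.005,0.007]},{"grip":1,"delta_pos":[-0.7,-0.15,0.2],"rotation":[-0.003,0.005,0.007]},{"grip":1,"delta_pos":[-0.7,-0.15,0.2],"rotation":[-0.003,0.005,0.007]}]'
python3 plan.py 501.2 374 153 -7 30
python3 - <<'E'
from h import *
s=ctrl.snapshot("scene"); t=ctrl.snapshot("top")
a=s["color"][120:200,370:470,::-1]; b=t["color"][225:315,150:260,::-1]
cv2.imwrite("pics/p5.png",np.hstack([cv2.resize(a,(400,320),interpolation=2),cv2.resize(b,(391,320),interpolation=2)]))
E
```

```text
clock: 46.15
tool_pos: [0.5183, 0.3732, 0.1641]
orientation: [-179.9, -30.0, -7.2]
force: [-0.4, -0.5, -1.0]
opening: 0.0257
gripper_force: 30.0
t 46.1 pos [518.3 373.2 164.1] rpy [-179.9  -30.    -7.2] j [ 60.  13. -46.  59. -33. -28.] open 25.7 F [-0.4 -0.5 -1. ]
turn [ 0.    -0.    -0.002] shift after turn [-0.203  0.013  0.011] without turn [-0.203  0.013  0.011]
```

View pics/p5.png

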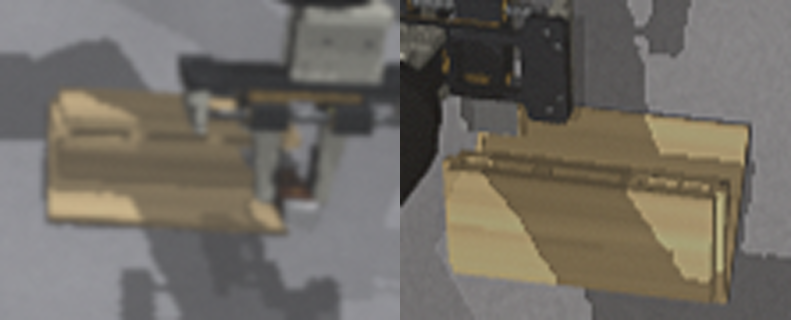

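The scene crop shows the scraper in front of the rack's right-hand (slot 3) bay. Slot mouths 1 and 2 show as dark lines near (97,133) and (180,140) in the crop. I'll check the slot position against those lines and test how far the arm reaches.

```bash
python3 - <<'E'
from h import *
s=np.load("scene0.npy",allow_pickle=True).item()
c=np.array([366,322,0])/1e3; x=np.array([.9926,-.1217,0]);y=np.array([.1217,.9926,0]);z=np.array([0,0,1.])
n=.866*x+.5*z; up=-.5*x+.866*z
for k in(-68,0,68):
    m=c+.023*x+k/1e3*y+.073*z
    print(k,"mouth",proj(s,m).round(1),"ends",proj(s,[m-.027*y,m+.027*y]).round(1).tolist(),"face top/bottom",proj(s,[m+.0145*up,m-.0145*up]).round(1).tolist())
a=s["color"][135:182,376:450,::-1]
cv2.imwrite("pics/p6.png",cv2.resize(a,(740,470),interpolation=2))
print(cv2.cvtColor(a,cv2.COLOR_BGR2GRAY)[:28,[14,20,26]].T)
E
```

```text
-68 mouth [[394.9 152.5]] ends [[387.4, 152.2], [402.5, 152.8]] face top/bottom [[395.3, 148.6], [394.6, 156.3]]
0 mouth [[414.  153.3]] ends [[406.4, 153.0], [421.7, 153.6]] face top/bottom [[414.5, 149.4], [413.6, 157.1]]
68 mouth [[433.3 154. ]] ends [[425.6, 153.7], [440.9, 154.4]] face top/bottom [[433.8, 150.2], [432.7, 157.9]]
[[105 128 139 139 139 139 146 157 160 162 166 164 159 153 133 121 114  97
   95 115 123 119 107  98  94  94  97  98]
 [128 138 140 139 141 141 144 156 159 160 164 164 160 153 140 127 118 100
   99 121 127 122 111 100  95  95  96  98]
 [128 139 141 141 142 141 144 152 159 162 164 164 160 155 145 131 122 114
  110 116 121 122 114 104  96  94  96  98]]
```

View pics/p6.png

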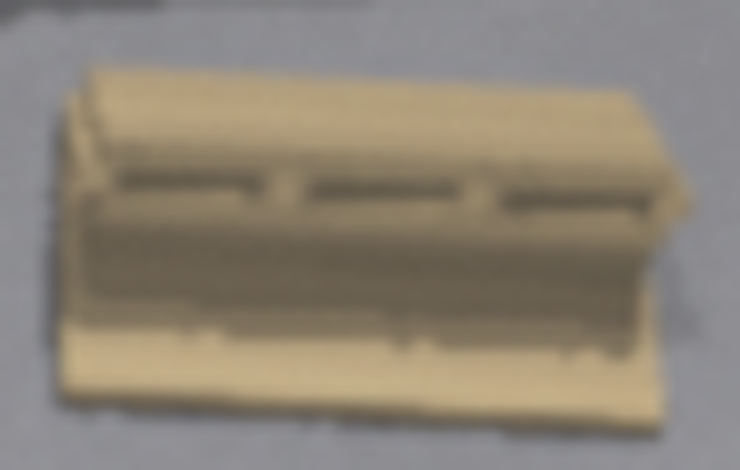

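The three mouths appear at crop (190,181), (385,189) and (577,200). That matches the predictions within 0.5 px, so I'm starting the insertion.

```bash
python3 -m creep '[{"grip":1,"delta_pos":[-0.1,0.005,0],"rotation":[0,0,0]},{"grip":1,"delta_pos":[-0.19,0.008,0.01],"rotation":[0,0,0]},{"grip":1,"delta_pos":[-0.19,0.008,0.01],"rotation":[0,0,0]},{"grip":1,"delta_pos":[-0.19,0.008,0.01],"rotation":[0,0,0]},{"grip":1,"delta_pos":[-0.19,0.008,0.01],"rotation":[0,0,0]}]'
python3 plan.py 502.3 373.9 153.2 -7.2 30
```

```text
clock: 46.75
tool_pos: [0.5028, 0.3748, 0.1553]
orientation: [-179.7, -30.1, -7.3]
force: [0.5, -0.2, -0.7]
opening: 0.0261
gripper_force: 30.0
t 46.8 pos [502.8 374.8 155.3] rpy [-179.7  -30.1   -7.3] j [ 61.  13. -48.  61. -32. -32.] open 26.1 F [ 0.5 -0.2 -0.7]
turn [-0.002 -0.001 -0.001] shift after turn [-0.014  0.01   0.016] without turn [-0.014  0.01   0.016]
```

```bash
python3 -m creep '[{"grip":1,"delta_pos":[-0.02,0.01,0.015],"rotation":[0,0,0]},{"grip":1,"delta_pos":[-0.1,0.01,0.015],"rotation":[0,0,0]},{"grip":1,"delta_pos":[-0.2,0.01,0.015],"rotation":[0,0,0]},{"grip":1,"delta_pos":[-0.3,0.01,0.015],"rotation":[0,0,0]},{"grip":1,"delta_pos":[-0.3,0.01,0.015],"rotation":[0,0,0]}]'
python3 plan.py 476.5 377 138.2 -7.2 30
```

```text
clock: 47.25
tool_pos: [0.4761, 0.3764, 0.1374]
orientation: [-179.9, -30.1, -7.1]
force: [0.4, -0.3, -0.9]
opening: 0.0256
gripper_force: 30.0
t 47.2 pos [476.1 376.4 137.4] rpy [-179.9  -30.1   -7.1] j [ 63.  13. -51.  65. -31. -38.] open 25.6 F [ 0.4 -0.3 -0.9]
turn [-0.001 -0.001  0.001] shift after turn [ 0.007 -0.007 -0.005] without turn [ 0.007 -0.007 -0.005]
```

```bash
python3 -m creep '[{"grip":1,"delta_pos":[-0.08,-0.005,0],"rotation":[0,0,0]},{"grip":1,"delta_pos":[-0.16,-0.005,0],"rotation":[0,0,0]},{"grip":1,"delta_pos":[-0.24,-0.005,0],"rotation":[0,0,0]},{"grip":1,"delta_pos":[-0.24,-0.005,0],"rotation":[0,0,0]},{"grip":1,"delta_pos":[-0.24,-0.005,0],"rotation":[0,0,0]}]'
python3 plan.py 450.7 380.2 123.2 -7.2 30
```

```text
clock: 47.75
tool_pos: [0.4564, 0.38, 0.1262]
orientation: [-179.8, -30.1, -7.2]
force: [0.4, 0.4, -1.3]
opening: 0.0257
gripper_force: 30.0
t 47.8 pos [456.4 380.  126.2] rpy [-179.8  -30.1   -7.2] j [ 64.  13. -53.  67. -31. -42.] open 25.7 F [ 0.4  0.4 -1.3]
turn [-0.002 -0.001 -0.   ] shift after turn [-0.064  0.005 -0.003] without turn [-0.064  0.005 -0.003]
```

```bash
python3 -m creep '[{"grip":1,"delta_pos":[-0.08,0,0],"rotation":[0,0,0]},{"grip":1,"delta_pos":[-0.15,0,0],"rotation":[0,0,0]},{"grip":1,"delta_pos":[-0.22,0,0],"rotation":[0,0,0]},{"grip":1,"delta_pos":[-0.22,0,0],"rotation":[0,0,0]},{"grip":1,"delta_pos":[-0.22,0,0],"rotation":[0,0,0]}]'
python3 plan.py 433.5 382.3 113.2 -7.2 30
```

```text
clock: 48.25
tool_pos: [0.4375, 0.3823, 0.1151]
orientation: [-179.8, -30.1, -7.2]
force: [0.3, 0.8, -0.8]
opening: 0.0259
gripper_force: 30.0
t 48.2 pos [437.5 382.3 115.1] rpy [-179.8  -30.1   -7.2] j [ 66.  13. -55.  69. -31. -46.] open 25.9 F [ 0.3  0.8 -0.8]
turn [-0.002 -0.001  0.   ] shift after turn [-0.043  0.005 -0.003] without turn [-0.043  0.005 -0.003]
```

Push gently in 2–3 mm steps until there is contact.

```bash
python3 -m creep '[{"grip":1,"delta_pos":[-0.02,0,0],"rotation":[0,0,0]},{"grip":1,"delta_pos":[-0.04,0,0],"rotation":[0,0,0]},{"grip":1,"delta_pos":[-0.04,0,0],"rotation":[0,0,0]}]'
python3 -m creep '[{"grip":1,"delta_pos":[-0.02,0,0],"rotation":[0,0,0]},{"grip":1,"delta_pos":[-0.03,0,0],"rotation":[0,0,0]},{"grip":1,"delta_pos":[-0.03,0,0],"rotation":[0,0,0]}]'
```

```text
clock: 48.55
tool_pos: [0.4345, 0.3827, 0.1135]
orientation: [-179.8, -30.1, -7.3]
force: [2.1, -1.2, -0.1]
opening: 0.0256
gripper_force: 30.0
clock: 48.85
tool_pos: [0.434, 0.3827, 0.1138]
orientation: [-179.8, -30.3, -7.5]
force: [14.3, -1.0, 2.9]
opening: 0.0256
gripper_force: 30.0
```

Contact at the expected depth, so it is home. Releasing.

```bash
python3 -m creep '[{"grip":1,"delta_pos":[0.01,0,0],"rotation":[0,0,0]},{"grip":0.5,"delta_pos":[0.01,0,0],"rotation":[0,0,0]},{"grip":0.5,"delta_pos":[0.01,0,0],"rotation":[0,0,0]},{"grip":0.5,"delta_pos":[0.01,0,0],"rotation":[0,0,0]},{"grip":0.5,"delta_pos":[0.01,0,0],"rotation":[0,0,0]}]'
python3 -m creep '[{"grip":0.5,"delta_pos":[0,0,-0.2],"rotation":[0,0,0]},{"grip":0.5,"delta_pos":[0.1,0,-0.5],"rotation":[0,0,0]},{"grip":0.5,"delta_pos":[0.5,0,-0.8],"rotation":[0,0,0]},{"grip":0.5,"delta_pos":[0.8,0,-0.8],"rotation":[0,0,0]},{"grip":0.5,"delta_pos":[0.8,0,-0.8],"rotation":[0,0,0]}]'
python3 scr.py
python3 plan.py 675 185 200 84.8 0
```

```text
clock: 49.35
tool_pos: [0.4322, 0.383, 0.112]
orientation: [-179.8, -30.1, -7.2]
force: [0.2, -0.6, 0.8]
opening: 0.0434
gripper_force: 0.0
clock: 49.85
tool_pos: [0.4626, 0.3807, 0.2245]
orientation: [-179.5, -30.1, -7.4]
force: [-0.5, 0.0, -0.2]
opening: 0.0439
gripper_force: 0.0
top handle [[675.2, 183.1, 77.7, 25.4, 84.9, 1807.8, np.float64(254.1), np.float64(172.4)], [716.6, 296.5, 85.7, 38.5, 42.8, 2254.2, np.float64(214.5), np.float64(158.8)]] 
  blade [[674.1, 145.3, 160.3, 46.6, 84.3, 2985.6, np.float64(270.7), np.float64(170.9)]]
plate [[452.9, 12.6, 190.3, 83.8, 78.0, 14665.4, np.float64(312.9), np.float64(248.6)]]
scene handle [[719.0, 294.7, 76.0, 42.7, 39.5, 2274.3, np.float64(422.3), np.float64(241.3)], [679.6, 184.0, 70.0, 19.4, 84.9, 1165.5, np.float64(386.3), np.float64(232.7)]] 
  blade [[668.3, 100.2, 66.7, 42.1, 84.0, 2297.4, np.float64(359.6), np.float64(232.6)]]
t 50.0 pos [461.3 378.7 221.3] rpy [-179.8  -30.1   -7.3] j [ 70.   7. -44.  46. -43. -23.] open 43.6 F [ 0.2 -0.1 -0.4]
turn [ 0.266 -0.26  -0.997] shift after turn [-1.735  2.304  0.213] without turn [1.94  1.655 1.364]
```

```bash
python3 -m creep '[{"grip":0.4,"delta_pos":[0,0,0],"rotation":[0,-0.334,0]},{"grip":0.4,"delta_pos":[0,0,0],"rotation":[0,-0.334,0]},{"grip":0.4,"delta_pos":[0,0,0],"rotation":[0,-0.334,0]},{"grip":0.4,"delta_pos":[0,0,0],"rotation":[0,-0.334,0]},{"grip":0.4,"delta_pos":[0,0,0],"rotation":[0,-0.334,0]}]' >/dev/null
python3 -m creep '[{"grip":0.4,"delta_pos":[0.9,0.2,0],"rotation":[0,0,-0.34]},{"grip":0.4,"delta_pos":[0.9,0.2,0],"rotation":[0,0,-0.34]},{"grip":0.4,"delta_pos":[0.9,0.2,0],"rotation":[0,0,-0.34]},{"grip":0.4,"delta_pos":[0.9,0.2,0],"rotation":[0,0,-0.34]}]' >/dev/null
python3 -m creep '[{"grip":0.4,"delta_pos":[0,0.5,0],"rotation":[0,0,-0.34]},{"grip":0.4,"delta_pos":[0,0.5,0],"rotation":[0,0,-0.34]},{"grip":0.4,"delta_pos":[0,0.5,0],"rotation":[0,0,-0.34]},{"grip":0.4,"delta_pos":[0,0.5,0],"rotation":[0,0,-0.34]}]' >/dev/null
python3 -m creep '[{"grip":0.4,"delta_pos":[0,0,0],"rotation":[0,0,-0.34]},{"grip":0.4,"delta_pos":[0,0,0],"rotation":[0,0,-0.34]},{"grip":0.4,"delta_pos":[0,0,0],"rotation":[0,0,-0.34]},{"grip":0.4,"delta_pos":[0,0,0],"rotation":[0,0,-0.34]},{"grip":0.4,"delta_pos":[0,0,0],"rotation":[0,0,-0.34]}]' >/dev/null
python3 plan.py 675 185 200 84.8 0
```

```text
t 51.8 pos [566.9 301.4 219.8] rpy [180.    0.   84.7] j [ 45.  19.  -6.   0. -65. 129.] open 52.5 F [-0.2 -0.3  0.3]
turn [ 0.     0.    -0.001] shift after turn [-1.061  1.182  0.198] without turn [-1.06   1.183  0.199]
```

```bash
python3 -m creep '[{"grip":0.4,"delta_pos":[-0.55,0.6,0],"rotation":[0,0,0]},{"grip":0.4,"delta_pos":[-0.55,0.6,0],"rotation":[0,0,0]},{"grip":0.4,"delta_pos":[-0.55,0.6,0],"rotation":[0,0,0]}]' >/dev/null
python3 -m creep '[{"grip":0.4,"delta_pos":[-0.51,0.58,0],"rotation":[0,0,0]},{"grip":0.4,"delta_pos":[-0.51,0.58,0.5],"rotation":[0,0,0]},{"grip":0.4,"delta_pos":[-0.51,0.58,1],"rotation":[0,0,0]},{"grip":0.4,"delta_pos":[-0.51,0.58,1],"rotation":[0,0,0]},{"grip":0.4,"delta_pos":[-0.51,0.58,1],"rotation":[0,0,0]}]' >/dev/null
python3 plan.py 675 184.5 25 84.8 0
```

```text
t 52.5 pos [674.5 185.6 119.5] rpy [-179.8    0.    84.6] j [ 31.  28.  -5.  -0. -57. 143.] open 52.5 F [0.4 0.6 1.1]
turn [-0.002  0.    -0.002] shift after turn [-0.01   0.006  0.945] without turn [-0.01   0.009  0.945]
```

```bash
python3 -m creep '[{"grip":0.4,"delta_pos":[-0.01,0,0.4],"rotation":[0,0,-0.002]},{"grip":0.4,"delta_pos":[-0.01,0,0.7],"rotation":[0,0,-0.002]},{"grip":0.4,"delta_pos":[-0.01,0,0.88],"rotation":[0,0,-0.002]},{"grip":0.4,"delta_pos":[-0.01,0,0.88],"rotation":[0,0,-0.002]},{"grip":0.4,"delta_pos":[-0.01,0,0.88],"rotation":[0,0,-0.002]}]'
python3 -m creep '[{"grip":0.4,"delta_pos":[0,-0.01,0.03],"rotation":[0,0,0]},{"grip":1,"delta_pos":[0,-0.01,0.03],"rotation":[0,0,0]},{"grip":1,"delta_pos":[0,-0.01,0.03],"rotation":[0,0,0]},{"grip":1,"delta_pos":[0,-0.01,0.03],"rotation":[0,0,0]},{"grip":1,"delta_pos":[0,-0.01,0.03],"rotation":[0,0,0]}]'
python3 -m creep '[{"grip":1,"delta_pos":[0,0,0],"rotation":[0,0,0]},{"grip":1,"delta_pos":[0,0,0],"rotation":[0,0,0]},{"grip":1,"delta_pos":[0,0,0],"rotation":[0,0,0]}]'
```

```text
clock: 53.05
tool_pos: [0.677, 0.1865, 0.0359]
orientation: [179.8, -0.2, 84.9]
force: [-0.0, -1.1, 1.1]
opening: 0.0526
gripper_force: 0.0
clock: 53.55
tool_pos: [0.675, 0.1853, 0.0304]
orientation: [179.9, -0.2, 84.8]
force: [1.1, -0.1, -0.1]
opening: 0.0261
gripper_force: 0.5
clock: 53.85
tool_pos: [0.675, 0.1852, 0.0304]
orientation: [179.9, -0.2, 84.9]
force: [0.3, -0.1, 3.7]
opening: 0.0258
gripper_force: 30.0
```

```bash
python3 -m creep '[{"grip":1,"delta_pos":[0,0,-0.2],"rotation":[0,0,0]},{"grip":1,"delta_pos":[0,0,-0.6],"rotation":[0,0,0]},{"grip":1,"delta_pos":[0,0,-1],"rotation":[0,0,0]},{"grip":1,"delta_pos":[0,0,-1],"rotation":[0,0,0]}]'
python3 -m creep '[{"grip":1,"delta_pos":[0,-0.4,-0.3],"rotation":[0,0,0]},{"grip":1,"delta_pos":[0,-0.8,-0.6],"rotation":[0,0,0.1]},{"grip":1,"delta_pos":[0,-0.9,-0.6],"rotation":[0,0,0.34]},{"grip":1,"delta_pos":[0,-0.9,-0.6],"rotation":[0,0,0.34]},{"grip":1,"delta_pos":[0,-0.9,-0.6],"rotation":[0,0,0.34]}]' >/dev/null
python3 -m creep '[{"grip":1,"delta_pos":[0,0,0],"rotation":[0,0,0.34]},{"grip":1,"delta_pos":[0,0,0],"rotation":[0,0,0.34]},{"grip":1,"delta_pos":[0,0,0],"rotation":[0,0,0.34]},{"grip":1,"delta_pos":[0,0,0],"rotation":[0,0,0.34]}]' >/dev/null
python3 -m creep '[{"grip":1,"delta_pos":[0,0,0],"rotation":[0,0,0.34]},{"grip":1,"delta_pos":[0,0,0],"rotation":[0,0,0.34]},{"grip":1,"delta_pos":[0,0,0],"rotation":[0,0,0.34]},{"grip":1,"delta_pos":[0,0,0],"rotation":[0,0,0.34]},{"grip":1,"delta_pos":[0,0,0],"rotation":[0,0,0.34]}]'
python3 plan.py 575 320 90 -7 0
```

```text
clock: 54.25
tool_pos: [0.6777, 0.1862, 0.1364]
orientation: [179.5, -0.4, 84.9]
force: [1.3, 1.0, -0.4]
opening: 0.0256
gripper_force: 30.0
clock: 55.65
tool_pos: [0.5845, 0.1927, 0.1892]
orientation: [-179.9, 0.0, -7.0]
force: [-0.5, 0.5, -1.4]
opening: 0.0257
gripper_force: 30.0
t 55.6 pos [584.5 192.7 189.2] rpy [-179.9    0.    -7. ] j [ 36.  17. -12.  -0. -61.  47.] open 25.7 F [-0.5  0.5 -1.4]
turn [-0.001  0.001 -0.   ] shift after turn [-0.25  -1.252  0.992] without turn [-0.25  -1.249  0.995]
```

```bash
python3 -m creep '[{"grip":1,"delta_pos":[0,0,0.4],"rotation":[0,0,0]},{"grip":1,"delta_pos":[0,0,0.8],"rotation":[0,0,0]},{"grip":1,"delta_pos":[0,0,1],"rotation":[0,0,0]},{"grip":1,"delta_pos":[0,0,1],"rotation":[0,0,0]}]' >/dev/null
python3 -m creep '[{"grip":1,"delta_pos":[0,0,0.2],"rotation":[0,0,0]},{"grip":1,"delta_pos":[0,0,0.4],"rotation":[0,0,0]},{"grip":1,"delta_pos":[0,0,0.54],"rotation":[0,0,0]},{"grip":1,"delta_pos":[0,0,0.54],"rotation":[0,0,0]},{"grip":1,"delta_pos":[0,0,0.54],"rotation":[0,0,0]}]' >/dev/null
python3 -m creep '[{"grip":1,"delta_pos":[0,0,0.03],"rotation":[0,0,0]},{"grip":1,"delta_pos":[0,0,0.03],"rotation":[0,0,0]}]'
python3 -m creep '[{"grip":0.4,"delta_pos":[0,0,0],"rotation":[0,0,0]},{"grip":0.4,"delta_pos":[0,0,0],"rotation":[0,0,0]},{"grip":0.4,"delta_pos":[0,0,0],"rotation":[0,0,0]},{"grip":0.4,"delta_pos":[0,0,0],"rotation":[0,0,0]}]'
python3 plan.py 584.5 193 37 -7 -25
```

```text
clock: 56.75
tool_pos: [0.5854, 0.1936, 0.0337]
orientation: [-179.8, -0.1, -6.9]
force: [-0.5, -0.7, -0.5]
opening: 0.0262
gripper_force: 30.0
clock: 57.15
tool_pos: [0.5852, 0.1934, 0.0332]
orientation: [-179.8, -0.0, -6.9]
force: [-0.3, 0.1, -0.5]
opening: 0.0502
gripper_force: 0.0
t 57.1 pos [585.2 193.4  33.2] rpy [-179.8   -0.    -6.9] j [ 36.  27. -21.  -0. -42.  47.] open 50.2 F [-0.3  0.1 -0.5]
turn [-0.002 -0.278  0.001] shift after turn [-0.022  0.005 -0.031] without turn [-0.007  0.005 -0.038]
```

```bash
python3 -m creep '[{"grip":0.4,"delta_pos":[0,0,-0.3],"rotation":[0,0,0]},{"grip":0.4,"delta_pos":[0,0,-0.7],"rotation":[0,0,0]},{"grip":0.4,"delta_pos":[0,0,-0.7],"rotation":[0,0,0]}]' >/dev/null
python3 -m creep '[{"grip":0.4,"delta_pos":[0,0,0],"rotation":[-0.002,-0.278,0]},{"grip":0.4,"delta_pos":[0,0,0],"rotation":[-0.002,-0.278,0]},{"grip":0.4,"delta_pos":[0,0,0],"rotation":[-0.002,-0.278,0]},{"grip":0.4,"delta_pos":[0,0,0],"rotation":[-0.002,-0.278,0]},{"grip":0.4,"delta_pos":[0,0,0],"rotation":[-0.002,-0.278,0]}]'
python3 plan.py 592.1 192.6 26.3 -7 -25
python3 - <<'E'
from h import *
for nm,r in(("top",(200,170,300,260)),("scene",(340,190,420,235))):
    s=ctrl.snapshot(nm)
    print(nm,"handle",blobs(s,(0,60,20),(18,255,130),.02,100,r),"\n  blade",blobs(s,(0,0,125 if nm=="top" else 160),(180,45,255),.01,800,r,1))
E
```

```text
clock: 57.95
tool_pos: [0.5855, 0.1925, 0.101]
orientation: [179.9, 25.0, -7.1]
force: [-0.0, 0.1, 0.2]
opening: 0.0524
gripper_force: 0.0
t 58.0 pos [585.5 192.5 101. ] rpy [179.9  25.   -7.1] j [ 28.  35.   6. -14. -82.  60.] open 52.4 F [-0.   0.1  0.2]
turn [ 0.001  0.    -0.001] shift after turn [ 0.375 -0.009  0.65 ] without turn [ 0.375 -0.01   0.649]
top handle [[569.9, 194.9, 50.3, 25.7, -5.7, 1028.5, np.float64(249.7), np.float64(209.1)], [610.9, 203.0, 32.2, 9.1, 74.7, 113.9, np.float64(247.5), np.float64(194.2)], [611.2, 259.6, 57.6, 23.5, 83.8, 181.2, np.float64(228.0), np.float64(192.8)]] 
  blade []
scene handle [[564.6, 196.4, 12.4, 11.2, 86.3, 105.0, np.float64(385.3), np.float64(203.4)], [520.5, 79.1, 25.7, 18.1, 80.4, 378.1, np.float64(349.9), np.float64(195.1)]] 
  blade []
```

```bash
python3 -m creep '[{"grip":0.4,"delta_pos":[0.15,0,0.25],"rotation":[0,0,0]},{"grip":0.4,"delta_pos":[0.28,-0.01,0.48],"rotation":[0,0,0]},{"grip":0.4,"delta_pos":[0.36,-0.01,0.62],"rotation":[0,0,0]},{"grip":0.4,"delta_pos":[0.36,-0.01,0.62],"rotation":[0,0,0]},{"grip":0.4,"delta_pos":[0.36,-0.01,0.62],"rotation":[0,0,0]}]'
python3 plan.py 592.1 192.6 26.3 -7 -25
```

```text
clock: 58.55
tool_pos: [0.5917, 0.1936, 0.0329]
orientation: [180.0, 24.9, -6.9]
force: [0.6, 0.5, 0.7]
opening: 0.0524
gripper_force: 0.0
t 58.5 pos [591.7 193.6  32.9] rpy [180.   24.9  -6.9] j [ 27.  40.   5. -14. -76.  62.] open 52.4 F [0.6 0.5 0.7]
turn [ 0.001 -0.001  0.001] shift after turn [0.032 0.009 0.057] without turn [0.032 0.009 0.057]
```

```bash
python3 -m creep '[{"grip":0.4,"delta_pos":[0.025,0.008,0.045],"rotation":[0,0,0]},{"grip":0.4,"delta_pos":[0.025,0.008,0.045],"rotation":[0,0,0]},{"grip":1,"delta_pos":[0.025,0.008,0.045],"rotation":[0,0,0]},{"grip":1,"delta_pos":[0.025,0.008,0.045],"rotation":[0,0,0]},{"grip":1,"delta_pos":[0.025,0.008,0.045],"rotation":[0,0,0]}]'
python3 -m creep '[{"grip":1,"delta_pos":[0,0,0],"rotation":[0,0,0]},{"grip":1,"delta_pos":[0,0,0],"rotation":[0,0,0]},{"grip":1,"delta_pos":[0,0,0],"rotation":[0,0,0]},{"grip":1,"delta_pos":[0,0,0],"rotation":[0,0,0]}]'
python3 -m creep '[{"grip":1,"delta_pos":[-0.07,0,-0.15],"rotation":[0,0,0]},{"grip":1,"delta_pos":[-0.28,0,-0.6],"rotation":[0,0,0]},{"grip":1,"delta_pos":[-0.42,0,-0.9],"rotation":[0,0,0]},{"grip":1,"delta_pos":[-0.42,0,-0.9],"rotation":[0,0,0]}]'
python3 -m creep '[{"grip":1,"delta_pos":[-0.2,0,-0.4],"rotation":[0,0,0]},{"grip":1,"delta_pos":[-0.42,0,-0.9],"rotation":[0,0,0]},{"grip":1,"delta_pos":[-0.42,0,-0.9],"rotation":[0,0,0]}]'
```

```text
clock: 59.05
tool_pos: [0.592, 0.1925, 0.0267]
orientation: [180.0, 25.0, -6.9]
force: [-0.1, -0.9, 0.8]
opening: 0.0343
gripper_force: 0.0
clock: 59.45
tool_pos: [0.5919, 0.1925, 0.0266]
orientation: [180.0, 25.0, -6.9]
force: [-1.0, 0.7, 2.1]
opening: 0.0255
gripper_force: 30.0
clock: 59.85
tool_pos: [0.5948, 0.1933, 0.1326]
orientation: [-179.7, 24.5, -6.8]
force: [-0.0, 0.4, -0.7]
opening: 0.0262
gripper_force: 30.0
clock: 60.15
tool_pos: [0.5944, 0.1927, 0.2327]
orientation: [-179.7, 24.4, -6.8]
force: [-0.2, 0.5, -0.3]
opening: 0.0254
gripper_force: 30.0
```

```bash
python3 -m creep '[{"grip":1,"delta_pos":[0,0,0],"rotation":[0,0.33,0]},{"grip":1,"delta_pos":[0,0,0],"rotation":[0,0.33,0]},{"grip":1,"delta_pos":[0,0,0],"rotation":[0,0.33,0]},{"grip":1,"delta_pos":[0,0,0],"rotation":[0,0.33,0]},{"grip":1,"delta_pos":[0,0,0],"rotation":[0,0.33,0]}]'
python3 plan.py 515.9 233.9 171.1 -7.2 5
```

```text
clock: 60.65
tool_pos: [0.5893, 0.1924, 0.2263]
orientation: [-180.0, -4.8, -6.8]
force: [-0.3, -0.4, -0.5]
opening: 0.0255
gripper_force: 30.0
t 60.6 pos [589.3 192.4 226.3] rpy [-180.    -4.8   -6.8] j [ 38.  14. -14.   4. -59.  43.] open 25.5 F [-0.3 -0.4 -0.5]
turn [-0.001  0.002  0.004] shift after turn [-0.826 -0.32   0.482] without turn [-0.822 -0.325  0.485]
```

```bash
python3 -m creep '[{"grip":1,"delta_pos":[-0.3,-0.15,0],"rotation":[0,0.002,0.004]},{"grip":1,"delta_pos":[-0.6,-0.32,0],"rotation":[0,0.002,0.004]},{"grip":1,"delta_pos":[-0.82,-0.32,0.3],"rotation":[0,0.002,0.004]},{"grip":1,"delta_pos":[-0.82,-0.32,0.48],"rotation":[0,0.002,0.004]},{"grip":1,"delta_pos":[-0.82,-0.32,0.48],"rotation":[0,0.002,0.004]}]' >/dev/null
python3 -m creep '[{"grip":1,"delta_pos":[0,0,0],"rotation":[0,0,0]},{"grip":1,"delta_pos":[0,0,0],"rotation":[0,0,0]},{"grip":1,"delta_pos":[0,0,0],"rotation":[0,0,0]}]' >/dev/null
python3 plan.py 494.4 236.6 158.6 -7.2 5
python3 - <<'E'
from h import *
s=ctrl.snapshot("scene"); t=ctrl.snapshot("top")
a=s["color"][120:200,370:470,::-1]; b=t["color"][225:315,150:260,::-1]
cv2.imwrite("pics/p7.png",np.hstack([cv2.resize(a,(400,320),interpolation=2),cv2.resize(b,(391,320),interpolation=2)]))
E
```

```text
t 61.5 pos [519.3 233.9 171.5] rpy [-179.9   -4.9   -7.3] j [ 46.  12. -24.   5. -51.  33.] open 26.4 F [-0.3 -0.7 -0.9]
turn [-0.001  0.001 -0.001] shift after turn [-0.261  0.004  0.107] without turn [-0.261  0.005  0.107]
```

View pics/p7.png

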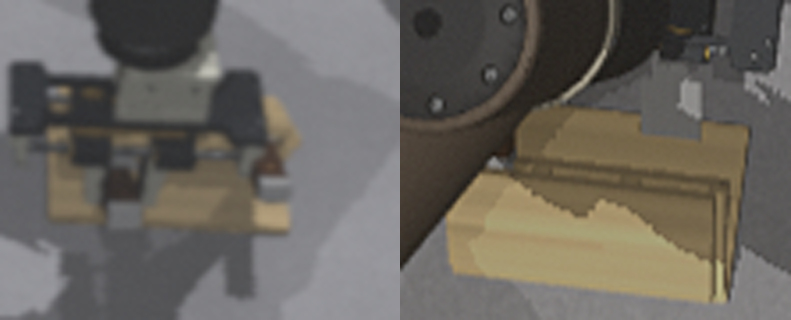

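The scene crop shows scraper A in slot 3 (handle end at 272,187) and scraper B held in front of slot 1. The top crop shows B's blade edge at about (672,133). I'll check that edge before inserting.

```bash
python3 - <<'E'
from h import *
s=np.load("top0.npy",allow_pickle=True).item()
o=ctrl.get_obs()["tool_pos"]*1e3
u=np.array([.8592,-.1085,.5]);n=np.array([-.496,.0627,.866])
tip=o-7.4*u-16.6*n-120*u
print("tip model",tip.round(1),"seen",(ray(s,[226.5,262.4],tip[2]/1e3)*1e3).round(1),"model px",proj(s,tip/1e3))
E
python3 -m creep '[{"grip":1,"delta_pos":[-0.13,0.002,0.05],"rotation":[0,0,0]},{"grip":1,"delta_pos":[-0.26,0.005,0.107],"rotation":[0,0,0]},{"grip":1,"delta_pos":[-0.26,0.005,0.107],"rotation":[0,0,0]},{"grip":1,"delta_pos":[-0.26,0.005,0.107],"rotation":[0,0,0]}]'
python3 plan.py 494.4 236.6 158.6 -7.2 5
```

```text
tip model [417.7 246.5  93.2] seen [[419.8 245. ]] model px [[225.95108432 263.21481659]]
clock: 61.95
tool_pos: [0.4939, 0.2366, 0.1583]
orientation: [-180.0, -4.9, -7.2]
force: [0.6, 0.3, -1.1]
opening: 0.0256
gripper_force: 30.0
t 62.0 pos [493.9 236.6 158.3] rpy [-180.    -4.9   -7.2] j [ 49.  11. -28.   5. -49.  30.] open 25.6 F [ 0.6  0.3 -1.1]
turn [-0.     0.001 -0.   ] shift after turn [ 0.005 -0.001 -0.003] without turn [ 0.005 -0.001 -0.003]
```

```bash
python3 -m creep '[{"grip":1,"delta_pos":[-0.09,0,0.042],"rotation":[0,0,0]},{"grip":1,"delta_pos":[-0.18,0,0.084],"rotation":[0,0,0]},{"grip":1,"delta_pos":[-0.27,0,0.126],"rotation":[0,0,0]},{"grip":1,"delta_pos":[-0.317,0,0.148],"rotation":[0,0,0]},{"grip":1,"delta_pos":[-0.317,0,0.148],"rotation":[0,0,0]}]'
python3 plan.py 421.4 245.8 116.1 -7.2 5
```

```text
clock: 62.45
tool_pos: [0.4626, 0.2401, 0.1398]
orientation: [180.0, -4.9, -7.2]
force: [0.5, -0.0, -0.9]
opening: 0.026
gripper_force: 30.0
t 62.5 pos [462.6 240.1 139.8] rpy [180.   -4.9  -7.2] j [ 52.  10. -32.   6. -45.  27.] open 26.0 F [ 0.5 -0.  -0.9]
turn [ 0.     0.002 -0.   ] shift after turn [-0.435 -0.005  0.2  ] without turn [-0.434 -0.005  0.201]
```

```bash
python3 -m creep '[{"grip":1,"delta_pos":[-0.1,0,0.045],"rotation":[0,0,0]},{"grip":1,"delta_pos":[-0.2,0,0.093],"rotation":[0,0,0]},{"grip":1,"delta_pos":[-0.3,-0.005,0.14],"rotation":[0,0,0]},{"grip":1,"delta_pos":[-0.36,-0.005,0.167],"rotation":[0,0,0]},{"grip":1,"delta_pos":[-0.36,-0.005,0.167],"rotation":[0,0,0]}]'
python3 -m creep '[{"grip":1,"delta_pos":[-0.02,0,0.01],"rotation":[0,0,0]},{"grip":1,"delta_pos":[-0.04,0,0.019],"rotation":[0,0,0]},{"grip":1,"delta_pos":[-0.04,0,0.019],"rotation":[0,0,0]}]'
python3 plan.py 421.4 245.8 116.1 -7.2 5
```

```text
clock: 62.95
tool_pos: [0.4283, 0.2448, 0.12]
orientation: [180.0, -4.8, -7.2]
force: [0.5, -0.3, -0.7]
opening: 0.0256
gripper_force: 30.0
clock: 63.25
tool_pos: [0.4255, 0.2455, 0.1183]
orientation: [-180.0, -4.9, -7.3]
force: [-0.9, 0.7, -0.3]
opening: 0.0257
gripper_force: 30.0
t 63.2 pos [425.5 245.5 118.3] rpy [-180.    -4.9   -7.3] j [ 56.   9. -38.   7. -42.  22.] open 25.7 F [-0.9  0.7 -0.3]
turn [-0.     0.001 -0.001] shift after turn [-0.043  0.002  0.018] without turn [-0.043  0.002  0.018]
```

```bash
python3 -m creep '[{"grip":1,"delta_pos":[-0.02,0,0.01],"rotation":[0,0,0]},{"grip":1,"delta_pos":[-0.04,0,0.019],"rotation":[0,0,0]},{"grip":1,"delta_pos":[-0.04,0,0.019],"rotation":[0,0,0]}]'
python3 -m creep '[{"grip":1,"delta_pos":[-0.015,0,0.007],"rotation":[0,0,0]},{"grip":1,"delta_pos":[-0.03,0,0.014],"rotation":[0,0,0]},{"grip":1,"delta_pos":[-0.03,0,0.014],"rotation":[0,0,0]}]'
```

```text
clock: 63.55
tool_pos: [0.4221, 0.2462, 0.1163]
orientation: [-180.0, -4.9, -7.3]
force: [2.4, -0.1, 0.1]
opening: 0.0255
gripper_force: 30.0
clock: 63.85
tool_pos: [0.4216, 0.2466, 0.1164]
orientation: [-179.9, -5.2, -7.1]
force: [15.3, -10.2, 7.7]
opening: 0.0259
gripper_force: 30.0
```

Home, with contact at the predicted depth. Release and withdraw straight up, then look over the whole scene.

```bash
python3 -m creep '[{"grip":1,"delta_pos":[0.01,0,-0.005],"rotation":[0,0,0]},{"grip":0.5,"delta_pos":[0.01,0,-0.005],"rotation":[0,0,0]},{"grip":0.5,"delta_pos":[0.01,0,-0.005],"rotation":[0,0,0]},{"grip":0.5,"delta_pos":[0.01,0,-0.005],"rotation":[0,0,0]},{"grip":0.5,"delta_pos":[0.01,0,-0.005],"rotation":[0,0,0]}]'
python3 -m creep '[{"grip":0.5,"delta_pos":[0,0,-0.2],"rotation":[0,0,0]},{"grip":0.5,"delta_pos":[0,0,-0.5],"rotation":[0,0,0]},{"grip":0.5,"delta_pos":[0,0,-1],"rotation":[0,0,0]},{"grip":0.5,"delta_pos":[0,0,-1],"rotation":[0,0,0]}]'
python3 -m creep '[{"grip":0.5,"delta_pos":[0.4,0,-0.5],"rotation":[0,0,0]},{"grip":0.5,"delta_pos":[0.8,0,-0.9],"rotation":[0,0,0]},{"grip":0.5,"delta_pos":[0.9,0,-0.9],"rotation":[0,0,0]}]' >/dev/null
python3 -m creep '[{"grip":0.5,"delta_pos":[0.5,-0.4,0],"rotation":[0,0,0]},{"grip":0.5,"delta_pos":[0.9,-0.8,0],"rotation":[0,0,0]},{"grip":0.5,"delta_pos":[0.9,-0.8,0],"rotation":[0,0,0]}]' >/dev/null
python3 -m creep '[{"grip":0.5,"delta_pos":[0.3,-0.9,0],"rotation":[0,0,0]},{"grip":0.5,"delta_pos":[0.3,-0.9,0],"rotation":[0,0,0]},{"grip":0.5,"delta_pos":[0.3,-0.9,0],"rotation":[0,0,0]}]' >/dev/null
python3 -m creep '[{"grip":0.5,"delta_pos":[0,-0.9,0],"rotation":[0,0,0]},{"grip":0.5,"delta_pos":[0,-0.9,0],"rotation":[0,0,0]},{"grip":0.5,"delta_pos":[0,-0.9,0],"rotation":[0,0,0]}]'
python3 - <<'E'
from h import *
s=ctrl.snapshot("scene"); t=ctrl.snapshot("top")
print("handles top z.12",blobs(t,(0,60,20),(18,255,130),.12,150,(150,190,270,300)))
print("plate+handle",blobs(t,(100,110,30),(125,255,255),.122,500,(270,220,360,280)))
a=s["color"][120:230,290:470,::-1]; b=t["color"][190:310,150:370,::-1]
cv2.imwrite("pics/p8.png",np.vstack([cv2.resize(a,(540,330),interpolation=2),cv2.resize(b,(540,270) if 0 else (540,265),interpolation=2)]))
E
```

```text
clock: 64.35
tool_pos: [0.4196, 0.2463, 0.1149]
orientation: [-180.0, -4.9, -7.3]
force: [-0.5, 0.2, 0.9]
opening: 0.0434
gripper_force: 0.0
clock: 64.75
tool_pos: [0.4133, 0.25, 0.2207]
orientation: [-179.5, -5.2, -7.2]
force: [-0.0, 1.1, 0.3]
opening: 0.0442
gripper_force: 0.0
clock: 65.95
tool_pos: [0.6435, 0.4841, 0.3185]
orientation: [179.9, -4.8, -7.1]
force: [0.9, 0.4, -1.3]
opening: 0.0442
gripper_force: 0.0
handles top z.12 [[390.8, 297.3, 222.5, 154.3, 81.0, 16025.1, np.float64(212.8), np.float64(274.7)]]
plate+handle [[452.8, 12.7, 190.4, 83.9, 78.0, 14695.9, np.float64(312.9), np.float64(248.6)]]
```

View pics/p8.png

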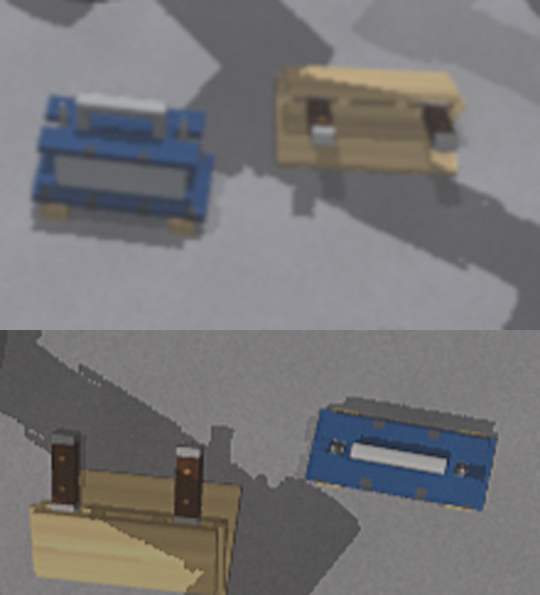

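The final view shows both scrapers seated in slots 1 and 3, with their ferrules against the face (lower crop 187,515 and 65,507). The pressure plate lies square over the bars, handle up. Nothing loose is left on the bench, so I'm handing in.

```bash
python3 -c "
from plant import ctrl
print(ctrl.close_job())"
```

```text
the job is handed in; nothing more can be done
None
```

The job is handed in, and the final pictures show it complete: three cassettes and the pressure plate stacked over the guide bars, handle up, and both scrapers seated in rack slots 1 and 3; the hand-in returned no verdict.

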